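Present a varnish sample plate over the light panel

TASK

Switch on the light panel by pushing its red toggle fully over, away from the robot. Then take the glass varnish sample plate out of its slotted stand, gripping it only by the clear part (the frosted end is the one with the small notched corner), and finish while holding it, motionless, above the middle of the lit panel, some 15 to 20 cm up, with its label side turned upward: tilted back to about 45 degrees or flatter. Do not let go of the plate, and leave the jar, brush and cork block where they are.

Things in the scene. Friction and masses are not known exactly. Their poses are not given: they have to be found in the camera images.
- plate_mid (a point): Centre of the loose glass sample plate, 120 long x 65 high x 8 mm thick, about 150 g, upright on a long edge in the stand; centre 42 mm and upper edge 75 mm above the table. x: along it to the frosted white end; z: to its upper edge (up at the start); y: out of its label face. Clear sea-green glass from x = -60 to +5 mm (grip here), frosted from +5 to +60 mm.
- plate: The same plate and axes; origin at the middle of its lower long edge, 32.5 mm below its centre. Its label face (y side) has a white paper label with a blue bar on the frosted part and two brown varnish stripes on the clear part; the other face is bare.
- notch (a point): Middle of the 14 x 14 mm notch cut out of the plate's upper corner at the frosted end, 53 mm along x and 25.5 mm up z from the plate's centre. Seen from above it tells which end is frosted. Facing the label side with the notched edge up, the notch is at the top left.
- stand: Fixed brown wooden block 140 x 60 x 26 mm with a slot 124 mm long, 11 mm wide and 16 mm deep along its x axis, in which the plate stands; origin under its centre, at table height, z up. It may be turned any way round and looks the same from both ends.
- panel_mid (a point): Centre of the top of the light panel: a fixed black slab 200 (its x) x 160 (its y) x 12 mm with a white lit face 170 x 130 mm, top 12 mm above the table. x points roughly away from the robot, z up.
- switch_tip (a point): Centre of the red 26 mm ball on the panel's toggle, 50 mm from its pivot. The pivot is 22 mm above the table, 140 mm from the panel's centre along the panel's -y, in the middle of a fixed grey housing 70 x 50 x 25 mm. At 0 the toggle leans 0.5 rad from upright to the panel's -x (towards the robot), the ball 66 mm above the table. It swings in the panel's x-z plane.
- switch (a joint): Toggle angle, rad: 0 off (leaning to the panel's -x), 1.0 fully on (leaning 0.5 rad to the panel's +x). It stays where it is left; moving it takes 1 to 2 N at the ball.
- jar_mid (a point): Middle of a loose amber glass jar with a black cap, 64 mm diameter, 85 mm high, upright; leave alone.
- brush_grip (a point): Middle of the handle of a loose varnish brush, 200 mm long, lying flat, 10 mm above the table; the bristles point along its x; leave alone.
- block_mid (a point): Centre of a loose cork sanding block, 90 x 55 x 35 mm; leave alone.
Mind the look-alikes: they are no part of the job. Of the things that look like the plate, the larger one is meant. Leave any turquoise look-alike of the stand alone.

How it is judged:
On the way, in this order (a step that is already met when the one before it is completed fails the run):
1. the toggle is pushed over to on (value of joint switch above 0.8 rad), for 0.2 s.
2. the plate is gripped and lifted clear of the stand (height (world z) of plate_mid above 0.09 m and contact force between the fingers and plate above 1 N), for 0.2 s.
At the end, for the whole second after the job is handed in: Toggle above 0.8 rad; plate held still (below 0.03 m/s) by the fingers on its clear part, touching neither panel nor stand, its centre within 60 mm horizontally of the panel's and 100 to 280 mm above the table, the outward normal of its label face within 1.0 rad of straight up (value of joint switch above 0.8 rad and contact force between the fingers and plate above 1 N and x of the grasp point in the frame of plate_mid below 0.002 m and angle between plate_mid's own y axis and vertical below 1 rad and horizontal distance between plate_mid and panel_mid below 0.06 m and height (world z) of plate_mid between 0.1 and 0.28 m and linear speed of plate below 0.03 m/s and contact force between plate and panel below 0.1 N and contact force between plate and stand below 0.1 N); the arm keeps its last pose, push and grip.
It fails at once if the frosted end is gripped (contact force between the fingers and plate above 2 N and x of the grasp point in the frame of plate_mid above 0.004 m).
It fails at once if the varnish jar is moved by more than 30 mm (distance of jar_mid from where it was at the start of the episode above 0.03 m).
It fails at once if the brush is moved by more than 30 mm (distance of brush_grip from where it was at the start of the episode above 0.03 m).
It fails at once if the cork block is moved by more than 30 mm (distance of block_mid from where it was at the start of the episode above 0.03 m).
It also fails if it takes over 51 s, if anything falls off the work surface, if the arm or the gripper's body presses on something with over 40 N, if the wrist force passes 120 N, or if a joint passes its speed limit or range.

ROBOT

A 7-joint arm with a two-finger parallel gripper is mounted at the origin on the work surface. World frame = base frame: x ahead of the robot, y to its left, z up, the work surface at z = 0. Lengths are in m, angles in rad, forces in N, time in s.
With the tool pointing down it reaches from about 0.4 to 0.875 m from the base axis. Payload 19.3 kg.
Tool frame: the origin (TCP) lies at the very end of the fingers, on their centre line; the grasp point (between the pads) lies 19 mm behind it; z points along the fingers, y is the line along which they close (so a half turn about z gives the same grasp; the last joint's range is limited). The gripper opens to 85 mm and grips with 20 to 120 N. Pads are 22 mm wide; open, the fingers measure 114 mm over their backs; the gripper's body (76 mm by 85 mm) begins 54 mm behind the grasp point. The pads swing forward as they close: fully open they stand 13 mm farther back than shut.
Start: joints at [1.24, 0.521, -0.036, 1.599, 0.021, 1.021, -0.113], TCP at [0.161, -0.604, 0.195] pointing down, gripper open.
Joint ranges: [-2.91, 2.91], [-0.3, 2.13], [-1.5, 1.42], [0.17, 2.43], [-1.26, 4.41], [0.16, 1.93], [-2.52, 2.52]. Speed limits (rad/s): [1.89, 1.89, 2.39, 2.39, 3.01, 3.01, 3.01].

INTERFACE

Orientations are given as [roll, pitch, yaw] about the fixed x, y, z axes, in that order (R = Rz(yaw) Ry(pitch) Rx(roll)).
In Python, from workcell import bot gives the robot as it stands.
- The arm moves only by the tool jog_arm, never from a script. Its argument "motion" is a list of rows, each a list of 5 numbers: the shift along the tool's x, y, z scaled (see below), then the turn about the tool's z scaled (see below), then the opening, from 0 (shut) to 1 (fully open). A call has 1 to 12 rows; each row shifts and turns the commanded pose from where the row before left it, along the tool's axes as they then stand; what a row does not reach is not made up. The controller multiplies each number of a shift by 30 mm and each number of a turn by 0.08 rad. A row lasts 1/10 s, in which the tool goes at most 50 mm and 8.59 degrees, less where a joint would pass 70% of its speed; a pose out of reach is approached as far as the arm can. A call with a number of a shift or a turn outside -1 to 1 is refused whole. A call with a gripper value outside its range is refused whole. The fingers move at their own pace and stop on an object; "newtons" is the grip in N (left out, the last holds). Time passes only in rows, so rows that do not move let the fingers close. It gives the time, the measured TCP pose, the force, the opening and the grip force at its end, in the units of the state.
- bot.observe(): the state, without advancing time (a new reading comes with each control period).
- bot.grab_frame(name): name is "scene" or "top" or "wrist"; returns a dict with "pixels" (480x640x3 uint8, red, green, blue), "fovy" (degrees; the focal length in pixels is half the picture's height over the tangent of half this angle, whatever the lens; pixels are square), "cx", "cy" (the principal point, pixels), "rvec" (rotation vector, rad) and "tvec" (3), from world to camera coordinates, as OpenCV has them; the wrist camera has in their place "mount" (4x4, takes a point from camera to tool coordinates, whose origin is the TCP and whose axes are the flange's). Camera axes: x right, y down, z forward; pixel columns grow to the right and rows downward; lengths in m; the calibration is good to about 2 mm. A picture is of the moment at which its call begins: read the wrist's pose just before it. There is no depth.
- bot.job_done(): hands the job in; it is judged then, once.
The state is a dict: "clock": time; "qpos": joint angles; "qd": joint speeds; "joint_efforts": joint torques, N m; "position": TCP position; "tool_rot": TCP orientation; "force": force on the tool from outside, world axes, zero at the start; "moment": the same for the moment, N m; "grip_width": finger opening in m; "finger_force": force on a finger pad.
Only numpy, scipy, OpenCV 4.12 (cv2) and the standard library are available. Lean on these libraries where they do the work, as an engineer would, in place of code of your own. Each camera call takes 0.05 s, during which the arm holds its last target. There are 200 camera calls.

## Working session

There is one attempt and no reset: what is moved stays moved. The work goes in short steps, Python scripts to look and compute and a tool call to move; the robot and the scene stay as the last step left them, time stands still between calls to the robot, and variables do not carry over. Pictures are saved under pics/ and viewed, at most 10 in all, crops included, and the job is handed in when it is done.

Besides the shell and the picture viewer there is one more tool, called after "Call:" as a command line: name --pt "numbers of a row" for each row, then --argument value for the rest. jog_arm: Moves the arm, as the interface text tells. Shifts and turns lie within -1 to 1; 1 stands for 30 mm of shift or 0.08 rad of turn. Its arguments: {"type":"object","properties":{"motion":{"type":"array","items":{"type":"array","items":{"type":"number"}}},"newtons":{"type":"number"}},"required":["motion"]}

```bash
mkdir -p pics
cat > h.py <<'E'
import numpy as np, cv2
from scipy.spatial.transform import Rotation as R
from workcell import bot
def snap(n,out=None):
    s=bot.observe(); f=bot.grab_frame(n)
    if out: cv2.imwrite('pics/'+out,f['pixels'][:,:,::-1])
    F=240/np.tan(np.radians(f['fovy'])/2); K=np.array([[F,0,f['cx']],[0,F,f['cy']],[0,0,1]])
    if n=='wrist':
        T=np.eye(4);T[:3,:3]=R.from_euler('xyz',s['tool_rot']).as_matrix();T[:3,3]=s['position'];T=T@f['mount']
        Rw,c=T[:3,:3],T[:3,3]
    else:
        Rm=cv2.Rodrigues(np.array(f['rvec'],float))[0];Rw=Rm.T;c=-Rm.T@np.array(f['tvec'],float).ravel()
    return dict(K=K,R=Rw,c=c,px=f['pixels'])
def atz(v,u,w,z):
    d=v['R']@np.linalg.solve(v['K'],[u,w,1.]); return v['c']+d*(z-v['c'][2])/d[2]
def proj(v,P):
    q=v['K']@(v['R'].T@(np.asarray(P,float)-v['c'])); return q[:2]/q[2]
E
python3 - <<'E'
from h import *
import pickle
v={n:snap(n,n+'0.png') for n in('top','scene')}
pickle.dump(v,open('v.pkl','wb'))
for n in v: print(n,v[n]['c'],v[n]['R'].tolist(),v[n]['K'][0,0])
print(bot.observe())
E
```

```text
top [0.40629224 0.0904145  1.08425894] [[0.018370568721198022, -0.9844244884575123, 0.1748454995990042], [-0.9997460397940209, -0.020368959363477823, -0.009641649787317463], [0.013052897035985597, -0.17462397320990783, -0.9845486731794185]] 448.8617217680592
scene [ 1.54088909 -0.62367212  0.82388566] [[0.6016138130496707, 0.4237238659442376, -0.6771402405536875], [0.7987165178568566, -0.33037174193541974, 0.5028980376111784], [-0.01061810013391179, -0.8433935010182533, -0.5371914541294566]] 617.3708934204442
{'clock': 0.1, 'qpos': array([ 1.23982132,  0.52194578, -0.03632013,  1.59989961,  0.02119435,
        1.02112542, -0.11278927]), 'qd': array([-0.00037465, -0.00125308, -0.00074796, -0.00337568,  0.00104276,
       -0.00052646, -0.00127747]), 'joint_efforts': array([ 4.39823387e-03, -9.28508735e+01,  1.98420748e+00, -3.70540524e+01,
        1.80969917e-02,  5.12608560e-03,  6.87823626e-05]), 'position': array([ 0.16102459, -0.60356995,  0.19470717]), 'tool_rot': array([-3.14060157e+00,  6.79027535e-05,  2.60764584e-01]), 'force': array([-0.49420147,  0.24144205, -0.17201932]), 'moment': array([ 0.02255912, -0.01802599,  0.01306658]), 'finger_force': 0.0, 'grip_width': 0.08498929846364779}
```

View pics/top0.png

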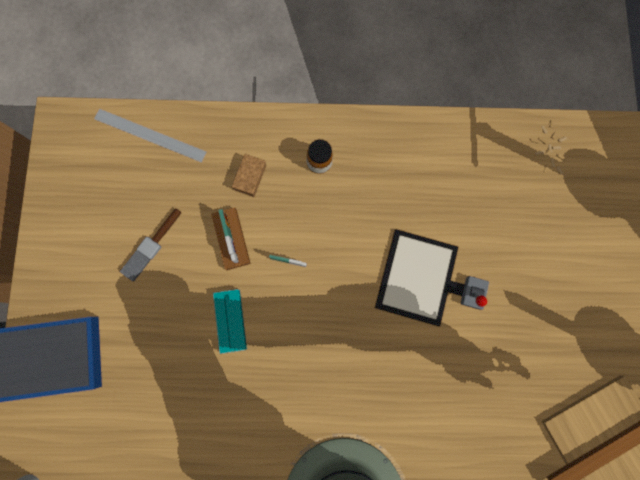

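View pics/scene0.png

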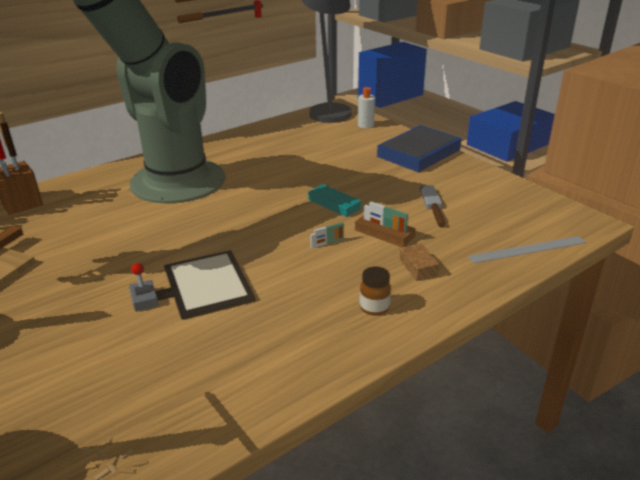

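Top view: the large plate is in the brown stand at about (229,240), green end up-left and white end down-right. The small look-alike is at (287,261) and the turquoise stand at (230,321). The panel centre is about (418,278) with the red ball at (482,300). In the scene view the label faces the scene camera, with the plate at (385,215).

Run:
```python
import pickle,cv2,numpy as np
v=pickle.load(open('v.pkl','rb'))
t=v['top']['px'][:,:,::-1];s=v['scene']['px'][:,:,::-1]
z=lambda i,x,y,w,h,W,H:cv2.resize(i[y:y+h,x:x+w],(W,H),interpolation=cv2.INTER_CUBIC)
A=z(t,200,200,60,75,400,500)
B=z(s,340,190,80,65,400,325)
C=z(t,370,220,130,110,400,338)
o=np.zeros((600,800,3),np.uint8);o[:500,:400]=A;o[:300,400:]=B[:300];o[300:600,400:]=z(t,370,225,130,97,400,300)
cv2.imwrite('pics/crop1.png',o)
```

```text
(no output)
```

View pics/crop1.png

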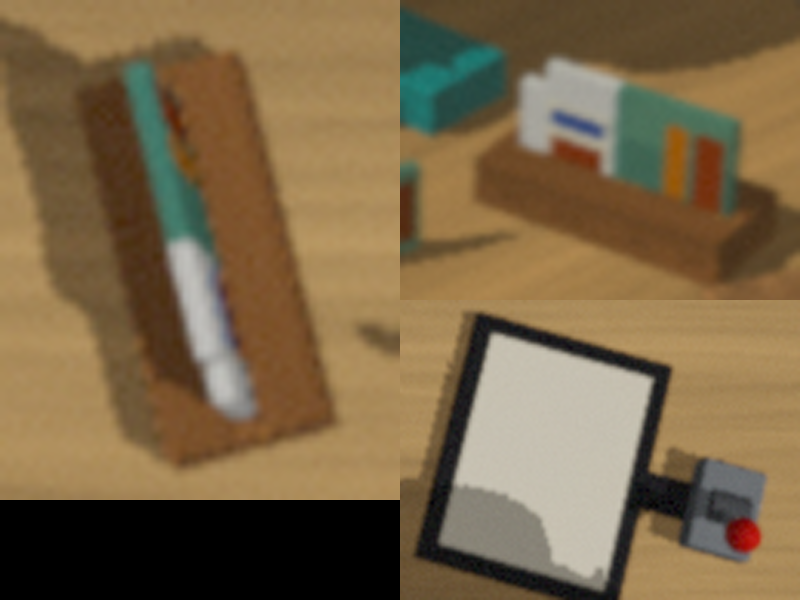

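Run:
```python
import pickle
from h import *
v=pickle.load(open('v.pkl','rb'));t=v['top'];s=v['scene']
st=np.array([atz(t,200+x/6.667,200+y/6.667,.026) for x,y in[(78,92),(238,55),(335,422),(178,466)]])[:,:2]
print('stand',st,st.mean(0),[np.linalg.norm(st[i]-st[i-1]) for i in range(4)])
d=st[2]-st[1]+st[3]-st[0];print('stand dir (to near end)',d/np.linalg.norm(d),np.arctan2(d[1],d[0]))
a=atz(t,200+141/6.667,200+63/6.667,.075);b=atz(t,200+182/6.667,200+240/6.667,.075)
e=atz(t,200+205/6.667,200+358/6.667,.075)
print('plate top far end, frost border, notch edge',a,b,e,np.linalg.norm(b-a),np.linalg.norm(e-a),np.arctan2(*(e-a)[1::-1]))
p=np.array([atz(t,*q,.012) for q in[(395.3,229.2),(458.1,247.6),(438.9,323.6),(374.9,307.4)]])[:,:2]
c=p.mean(0);x=(p[0]+p[1]-p[2]-p[3]);yaw=np.arctan2(x[1],x[0]);ex=np.array([np.cos(yaw),np.sin(yaw)]);ey=np.array([-ex[1],ex[0]])
print('panel',c,yaw,[np.linalg.norm(p[i]-p[i-1]) for i in range(4)])
piv=c-.14*ey;print('pivot',piv,'ball model',piv-ex*.024,'measured',atz(t,481.5,301,.066))
print('scene ball px model',proj(s,[*(piv-ex*.024),.066]))
m=st.mean(0)
for q in[a,b,[*m,.026]]:print(proj(s,q))
for n,q in dict(jar=(319,150,.085),block=(249,175,.035),sm=(287,261,.03),ts=(230,321,.026)).items():print(n,atz(t,*q))
```

```text
stand [[0.64341595 0.3270801 ]
 [0.65837184 0.27009021]
 [0.52555383 0.22925985]
 [0.50883323 0.28398218]] [0.58404371 0.27760309] [np.float64(0.14131503778674623), np.float64(0.05891965855580562), np.float64(0.13895230449690288), np.float64(0.05721986151151264)]
stand dir (to near end) [-0.9541079  -0.29946306] -2.837462820523935
plate top far end, frost border, notch edge [0.64314699 0.29503668 0.075     ] [0.58143443 0.27769571 0.075     ] [0.54096343 0.26779859 0.075     ] 0.06410264380406609 0.10575156939265573 -2.8810894611743487
panel [ 0.50368426 -0.16861244] -0.2708527533936737 [np.float64(0.19605980478819598), np.float64(0.1578325441900225), np.float64(0.1892842866487537), np.float64(0.15465516299947765)]
pivot [ 0.46622681 -0.30350847] ball model [ 0.44310178 -0.2970872 ] measured [ 0.44594577 -0.30065854  0.066     ]
scene ball px model [138.11901711 267.42134427]
[406.54292446 214.4278639 ]
[383.7774769  206.53464021]
[383.60108133 224.14896893]
jar [0.78842005 0.07236187 0.085     ]
block [0.73975767 0.24038131 0.035     ]
sm [0.53226802 0.14238955 0.03      ]
ts [0.39070923 0.27019344 0.026     ]
```

Call:
jog_arm --pt "0 0 0 0.95 0" --pt "0 0 0 0.95 0" --pt "0 0 0 0.95 0" --pt "0 0 0 0.95 0" --pt "0 0 0 0.95 0" --pt "0 0 0 0.95 0" --pt "0 0 0 0.95 0"

```text
clock: 0.8
position: [0.1611, -0.6036, 0.1948]
tool_rot: [-3.141, 0.0, -0.274]
force: [0.2, -0.0, 0.5]
grip_width: -0.0
finger_force: 0.0
```

```bash
cat >> h.py <<'E'
def to(x,y,z,yaw=None):
    s=bot.observe();Rt=R.from_euler('xyz',s['tool_rot']);d=Rt.inv().apply(np.array([x,y,z])-s['position'])/.03
    print('t',round(s['clock'],2),'pos',s['position'].round(4),'rot',np.round(s['tool_rot'],3),'units',d.round(2),'turn',None if yaw is None else round(-(((yaw-s['tool_rot'][2]+np.pi)%(2*np.pi))-np.pi)/.08,2),'F',s['force'].round(1),'gw',round(s['grip_width'],4),'ff',s['finger_force'])
E
python3 -c "
from h import *
to(.3915,-.2843,.195,-.27)"
```

```text
t 0.8 pos [ 0.1611 -0.6036  0.1948] rot [-3.141  0.    -0.274] units [  4.51 -12.33   0.  ] turn -0.05 F [ 0.2 -0.   0.5] gw -0.0 ff 0.0
```

Call:
jog_arm --pt "0.37 -1 0.3 0 0" --pt "0.37 -1 0.3 0 0" --pt "0.37 -1 0.3 0 0" --pt "0.37 -1 0.3 0 0" --pt "0.37 -1 0.3 0 0" --pt "0.37 -1 0.3 0 0" --pt "0.37 -1 0.3 0 0" --pt "0.37 -1 0.3 0 0" --pt "0.37 -1 0.3 0 0" --pt "0.37 -1 0.3 0 0" --pt "0.37 -1 0.3 0 0" --pt "0.37 -1 0.3 0 0"

```text
clock: 2.0
position: [0.3864, -0.2915, 0.0868]
tool_rot: [-3.142, 0.0, -0.271]
force: [0.1, -0.5, -0.5]
grip_width: -0.0005
finger_force: 0.0
```

```bash
python3 -c "
from h import *
to(.3915,-.2843,.055,-.27)
to(.469,-.3035,.055,-.27)"
```

```text
t 2.0 pos [ 0.3864 -0.2915  0.0868] rot [-3.142  0.    -0.271] units [ 0.1  -0.28  1.06] turn -0.02 F [ 0.1 -0.5 -0.5] gw -0.0005 ff 0.0
t 2.0 pos [ 0.3864 -0.2915  0.0868] rot [-3.142  0.    -0.271] units [ 2.76 -0.35  1.06] turn -0.02 F [ 0.1 -0.5 -0.5] gw -0.0005 ff 0.0
```

Call:
jog_arm --pt "0 -0.3 0.6 0 0" --pt "0 0 0.45 0 0" --pt "0.5 0 0 0 0" --pt "0.5 0 0 0 0" --pt "0.5 0 0 0 0" --pt "0.5 0 0 0 0" --pt "0.5 0 0 0 0" --pt "0.3 0 0 0 0" --pt "0.1 0 0 0 0" --pt "0 0 0 0 0"

```text
clock: 3.0
position: [0.4719, -0.3073, 0.0555]
tool_rot: [-3.142, 0.0, -0.271]
force: [-0.2, 0.5, 0.7]
grip_width: 0.0002
finger_force: 0.0
```

Run:
```python
from h import *
to(.469,-.3035,.055,-.27)
t=snap('top');s=snap('scene')
i=t['px'][:,:,::-1][250:350,430:530];j=s['px'][:,:,::-1][230:330,90:190]
cv2.imwrite('pics/tog.png',cv2.resize(np.hstack([i,j]),(800,400)))
```

```text
t 3.0 pos [ 0.4719 -0.3073  0.0555] rot [-3.142  0.    -0.271] units [-0.13 -0.09  0.02] turn -0.01 F [-0.2  0.5  0.7] gw 0.0002 ff 0.0
```

View pics/tog.png

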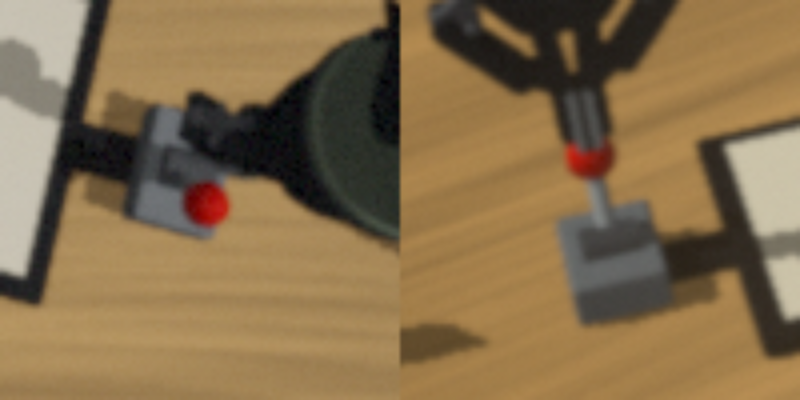

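Run:
```python
from h import *
t=snap('top');s=snap('scene');w=snap('wrist','w1.png')
p=bot.observe()['position']
for P in [p,p+[0,0,.019],[.4445,-.299,.066],[.4445+.046,-.299-.013,.066],[.466,-.3035,.025]]: print(proj(t,P).round(1),proj(s,P).round(1))
for n,v in(('top',t),('scene',s)):
    h=cv2.cvtColor(v['px'],cv2.COLOR_RGB2HSV);m=((h[...,0]<6)|(h[...,0]>174))&(h[...,1]>200)&(h[...,2]>90)
    k=cv2.connectedComponentsWithStats(m.astype(np.uint8));print(n,[(k[2][i].tolist(),k[3][i].round(1).tolist()) for i in range(1,k[0]) if k[2][i][4]>15])
```

```text
[482.2 289.8] [139.8 279.4]
[485.4 289.4] [138.2 272. ]
[480.8 301.6] [137.5 268. ]
[485.5 281.3] [140.4 280.5]
[475.7 293. ] [142.8 289.1]
top [([477, 296, 10, 10, 75], [481.6, 300.7])]
scene [([255, 1, 6, 16, 58], [257.6, 8.8]), ([0, 148, 4, 11, 28], [1.0, 154.1]), ([132, 267, 10, 7, 43], [136.6, 270.1])]
```

View pics/w1.png

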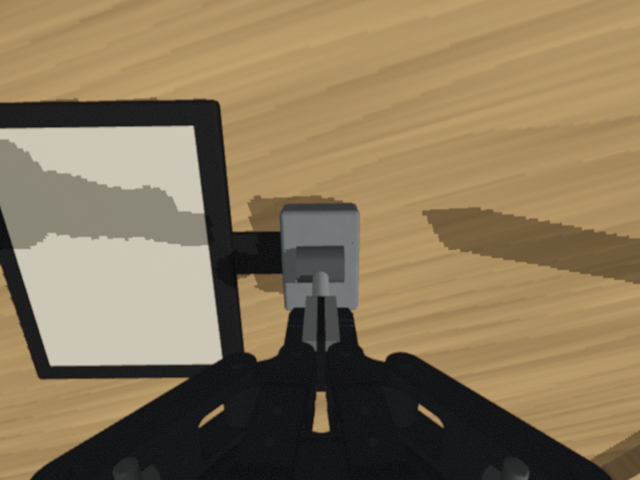

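The wrist view shows the toggle stem at about (322,270) still leaning towards the robot, with the fingers ending at about (320,300). I'll mark the TCP in enlarged views to see where the fingertips are relative to the ball.

Run:
```python
from h import *
t=snap('top');s=snap('scene');w=snap('wrist');p=bot.observe()['position'];print(p)
def c(v,x,y,n,S):
    i=cv2.resize(v['px'][y:y+n,x:x+n,::-1],(400,400),interpolation=cv2.INTER_CUBIC)
    for P,col in((p,(0,255,0)),([.4445,-.299,.066],(255,255,0))):
        q=(proj(v,P)-[x,y])*400/n;cv2.drawMarker(i,tuple(int(a) for a in q),col,0,12,1)
    print(proj(v,p),proj(v,[.4445,-.299,.066])); return i
cv2.imwrite('pics/m.png',np.hstack([c(t,455,260,55,0),c(s,110,240,55,0)]))
c(w,0,0,400,0)
```

```text
[ 0.47199144 -0.30735609  0.05577927]
[482.18028117 289.71414817] [480.79796884 301.63294901]
[139.81467923 279.44083399] [137.52880974 268.04229289]
[319.11511118 279.33980839] [317.91488772 334.3421423 ]
```

View pics/m.png

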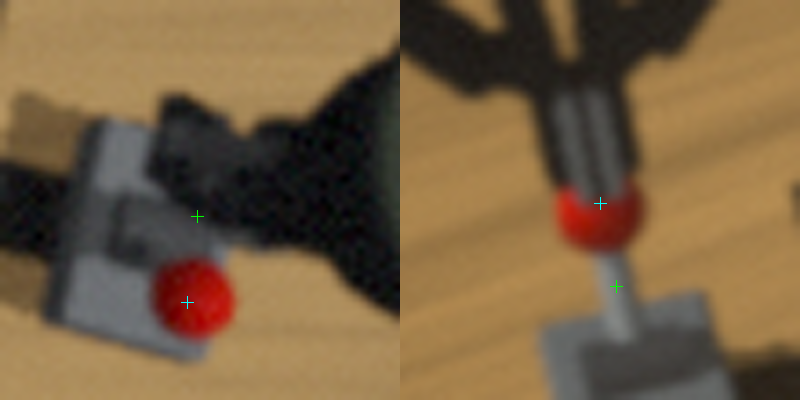

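The scene crop shows the pads ending at about (137.5,267), in front of and above the ball. The TCP projects to (139.8,279.4), so I'll triangulate the real tip.

Run:
```python
from h import *
t=snap('top');s=snap('scene');w=snap('wrist')
def tri(*o):
    A=0;b=0
    for v,q in o:
        d=v['R']@np.linalg.solve(v['K'],[*q,1.]);d/=np.linalg.norm(d);M=np.eye(3)-np.outer(d,d);A=A+M;b=b+M@v['c']
    X=np.linalg.solve(A,b);return X.round(4),[proj(v,X).round(1) for v,_ in o]
print(tri((s,(138,267)),(w,(320,297))))
print(tri((t,(479,280)),(s,(138,267)),(w,(320,297))))
print(w['c'],w['R'].round(3).tolist())
# wrist calibration check: panel corners & housing
for P in [[.504+.0964+.0214,-.1686-.0268+.0771,.012],[.5787,-.2724,.012],[.386,-.2188,.012]]: print(proj(w,P).round(0))
```

```text
(array([ 0.4809, -0.3094,  0.0934]), [array([137.5, 267.1]), array([317.9, 296.9])])
(array([ 0.4835, -0.3026,  0.0894]), [array([485.6, 283.6]), array([141.5, 268.1]), array([302.1, 291.4])])
[ 0.55233109 -0.33035858  0.23445804] [[-0.268, -0.911, -0.313], [-0.963, 0.254, 0.086], [0.001, 0.324, -0.946]]
[-60. 103.]
[213. 103.]
[239. 381.]
```

The tip is really about z≈0.09, so the fingers passed over the ball without force. I'll go back and push again lower, at state z≈0.033, which clears the 25 mm housing even if the spec is exact.

Call:
jog_arm --pt "0 0 -1 0 0" --pt "-0.5 0 -0.2 0 0" --pt "-1 0 0 0 0" --pt "-1 0 0 0 0" --pt "-0.5 -0.1 0.4 0 0" --pt "0 0 0.8 0 0" --pt "0 0 0.75 0 0" --pt "0 0 0 0 0"

```text
clock: 4.35
position: [0.3851, -0.2796, 0.0314]
tool_rot: [-3.141, 0.003, -0.271]
force: [-0.1, -1.1, 1.1]
grip_width: -0.0001
finger_force: 0.0
```

Call:
jog_arm --pt "0.5 0 0 0 0" --pt "0.5 0 0 0 0" --pt "0.3 0 0 0 0" --pt "0.3 0 0 0 0" --pt "0.3 0 0 0 0" --pt "0.3 0 0 0 0" --pt "0 0 0 0 0"

```text
clock: 5.05
position: [0.4507, -0.2983, 0.0337]
tool_rot: [3.141, -0.001, -0.271]
force: [0.7, 0.6, -0.0]
grip_width: -0.0001
finger_force: 0.0
```

```bash
cat >> h.py <<'E'
def red(v):
    h=cv2.cvtColor(v['px'],cv2.COLOR_RGB2HSV);m=((h[...,0]<6)|(h[...,0]>174))&(h[...,1]>200)&(h[...,2]>90)
    k=cv2.connectedComponentsWithStats(m.astype(np.uint8));return [(k[2][i].tolist(),k[3][i].round(1).tolist()) for i in range(1,k[0]) if k[2][i][4]>15]
E
python3 -c "
from h import *
to(.469,-.3035,.033,-.27);print(red(snap('top')),red(snap('scene')))"
```

```text
t 5.05 pos [ 0.4507 -0.2983  0.0337] rot [ 3.141e+00 -1.000e-03 -2.710e-01] units [0.63 0.01 0.02] turn -0.01 F [ 0.7  0.6 -0. ] gw -0.0001 ff 0.0
[] [([255, 1, 6, 16, 62], [257.7, 8.9]), ([0, 147, 4, 12, 29], [0.9, 153.9]), ([133, 268, 11, 11, 86], [138.2, 273.5])]
```

Call:
jog_arm --pt "0.2 0 0 0 0" --pt "0.2 0 0 0 0" --pt "0.2 0 0 0 0" --pt "0.15 0 0 0 0" --pt "0 0 0 0 0"

```text
clock: 5.65
position: [0.4714, -0.304, 0.0329]
tool_rot: [-3.141, 0.001, -0.271]
force: [-2.5, 0.7, 1.7]
grip_width: -0.0002
finger_force: 1.6
```

```bash
python3 -c "
from h import *
to(.469,-.3035,.033,-.27);print(red(snap('top')),red(snap('scene')))"
```

```text
t 5.65 pos [ 0.4714 -0.304   0.0329] rot [-3.141e+00  1.000e-03 -2.710e-01] units [-0.08  0.01 -0.  ] turn -0.01 F [-2.5  0.7  1.7] gw -0.0002 ff 1.5766323124989867
[] [([255, 1, 6, 16, 57], [257.7, 9.1]), ([0, 147, 4, 12, 28], [0.9, 154.0]), ([135, 276, 11, 10, 87], [140.0, 280.6])]
```

Ball now at scene (140.0,280.6), matching the model for fully on. I'll back off, rise, and test whether the tool's tilt can change at the edge of reach.

Call:
jog_arm --pt "-0.4 0 0 0 0" --pt "-0.5 0 -1 0 0" --pt "-0.9 -0.3 -1 0 0" --pt "-0.9 -0.3 -1 0 0" --pt "-0.9 -0.3 -1 0 0" --pt "-0.9 -0.3 -1 0 0" --pt "-0.9 -0.3 0 0 0" --pt "-0.9 -0.3 0 0 0" --pt "-0.9 -0.3 0 0 0" --pt "-0.9 -0.3 0 0 0" --pt "-0.9 -0.3 0 0 0"

```text
clock: 6.85
position: [0.2325, -0.1532, 0.1833]
tool_rot: [3.141, -0.001, -0.271]
force: [0.7, -0.3, 1.3]
grip_width: 0.0004
finger_force: 0.0
```

```bash
python3 -c "
from h import *
to(.469,-.3035,.033,-.27);print(red(snap('scene')),bot.observe()['qpos'].round(3))"
```

```text
t 6.85 pos [ 0.2325 -0.1532  0.1833] rot [ 3.141e+00 -1.000e-03 -2.710e-01] units [8.93 2.71 5.02] turn -0.01 F [ 0.7 -0.3  1.3] gw 0.0004 ff 0.0
[([257, 1, 4, 16, 39], [258.2, 9.5]), ([0, 150, 3, 9, 18], [0.7, 155.0]), ([135, 276, 11, 10, 83], [139.8, 280.5])] [ 0.372 -0.045 -0.005  2.419 -0.     0.769 -1.475]
```

Call:
jog_arm --pt "-0.9 -0.3 0 0 0" --pt "-0.9 -0.3 0 0 0" --pt "-0.9 -0.3 0 0 0" --pt "-0.9 -0.3 0 0 0"

```text
clock: 7.3
position: [0.2187, -0.1454, 0.1906]
tool_rot: [-3.128, -0.022, -0.27]
force: [-0.3, 0.3, 1.2]
grip_width: 0.0003
finger_force: 0.0
```

```bash
python3 -c "
from h import *
to(.469,-.3035,.033,-.27);print(bot.observe()['qpos'].round(3))"
```

```text
t 7.3 pos [ 0.2187 -0.1454  0.1906] rot [-3.128 -0.022 -0.27 ] units [9.33 2.93 5.42] turn 0.0 F [-0.3  0.3  1.2] gw 0.0003 ff 0.0
[ 0.907 -0.08  -0.481  2.421 -0.078  0.774 -1.359]
```

Call:
jog_arm --pt "0.9 0.3 0 0 0" --pt "0.9 0.3 0 0 0" --pt "0.9 0.3 0 0 0" --pt "0 0 0 0 0"

```text
clock: 7.7
position: [0.292, -0.1946, 0.1919]
tool_rot: [-3.127, -0.023, -0.271]
force: [-0.7, 0.1, -0.4]
grip_width: -0.0001
finger_force: 0.0
```

```bash
python3 -c "
from h import *
to(.469,-.3035,.033,-.27);print(bot.observe()['qpos'].round(3))"
```

```text
t 7.7 pos [ 0.292  -0.1946  0.1919] rot [-3.127 -0.023 -0.271] units [6.53 2.   5.42] turn -0.01 F [-0.7  0.1 -0.4] gw -0.0001 ff 0.0
[ 0.893  0.093 -0.48   2.251  0.035  0.787 -1.451]
```

Useful result: the tilt reached at the limit persists, so pressing against a joint limit can build up tilt. Next I turn to the plate's yaw and open the fingers.

Call:
jog_arm --pt "0 0 0 -1 0.7" --pt "0 0 0 -1 0.7" --pt "0 0 0 -1 0.7" --pt "0 0 0 -1 0.7" --pt "0 0 0 -1 0.7" --pt "0 0 0 -1 0.7" --pt "0 0 0 -1 0.7"

```text
clock: 8.4
position: [0.2892, -0.193, 0.1919]
tool_rot: [-3.142, -0.026, 0.293]
force: [-0.4, -0.1, 0.1]
grip_width: 0.0594
finger_force: 0.0
```

```bash
python3 -c "
from h import *
to(.604,.2834,.15,.29);print(bot.observe()['qpos'].round(3))"
```

```text
t 8.4 pos [ 0.2892 -0.193   0.1919] rot [-3.142 -0.026  0.293] units [ 14.59 -12.17   1.77] turn 0.04 F [-0.4 -0.1  0.1] gw 0.0594 ff 0.0
[ 0.936  0.091 -0.525  2.255  0.041  0.789 -0.893]
```

Call:
jog_arm --pt "0.97 -0.81 0 0 0.7" --pt "0.97 -0.81 0 0 0.7" --pt "0.97 -0.81 0 0 0.7" --pt "0.97 -0.81 0 0 0.7" --pt "0.97 -0.81 0 0 0.7" --pt "0.97 -0.81 0 0 0.7" --pt "0.97 -0.81 0 0 0.7" --pt "0.97 -0.81 0 0 0.7" --pt "0.97 -0.81 0 0 0.7" --pt "0.97 -0.81 0 0 0.7" --pt "0.97 -0.81 0 0 0.7" --pt "0.97 -0.81 0 0 0.7"

```text
clock: 9.6
position: [0.541, 0.1875, 0.2008]
tool_rot: [-3.141, -0.026, 0.29]
force: [-0.2, -0.5, -0.8]
grip_width: 0.0601
finger_force: 0.0
```

Call:
jog_arm --pt "0.97 -0.81 0.3 0 0.7" --pt "0.97 -0.81 0.3 0 0.7" --pt "0.97 -0.81 0.3 0 0.7" --pt "0 0 0.3 0 0.7" --pt "0 0 0 0 0.7"

```text
clock: 10.1
position: [0.6031, 0.2816, 0.1655]
tool_rot: [-3.141, -0.023, 0.291]
force: [0.0, -1.4, 0.2]
grip_width: 0.0596
finger_force: 0.0
```

```bash
python3 -c "
from h import *
w=snap('wrist','w2.png');snap('scene','s2.png')
to(.604,.2834,.12,.29);print(bot.observe()['qpos'].round(3))
x=np.array([-.957,-.29,0]);c=np.array([.585,.2776,.075])
for k in(-.06,-.02,.005,.046):print(k,proj(w,c+k*x).round(1))
print(proj(w,bot.observe()['position']))
"
```

```text
t 10.2 pos [0.6038 0.2804 0.1673] rot [-3.141 -0.025  0.289] units [-0.01 -0.09  1.58] turn -0.01 F [-0.5 -0.1  0.7] gw 0.0598 ff 0.0
[-0.126  0.671 -0.644  1.514  0.447  1.081 -2.151]
-0.06 [317.7 181.1]
-0.02 [318.  231.5]
0.005 [318.2 260.8]
0.046 [318.4 305.6]
[321.82744949 279.54700666]
```

View pics/w2.png

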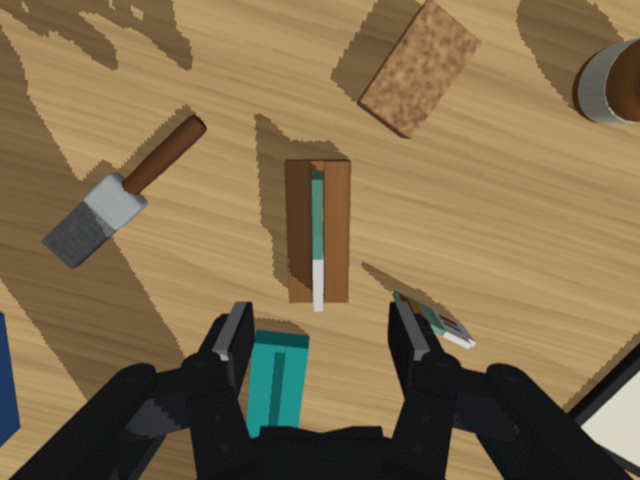

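The wrist view shows the plate along column 318: clear green from row ~175 to 259, frosted white to row 310, both matching the model. The fingertips are near (252,303) and (390,303), so I'll work out the real tip height from their spacing.

```bash
python3 -c "
from h import *
f=bot.grab_frame('wrist');m=f['mount'];F=240/np.tan(np.radians(f['fovy'])/2);print(F,f['cx'],f['cy'],m.round(4).tolist())
for wpx in(134,138,142):
  Z=F*.0598/wpx;q=np.linalg.solve(np.array([[F,0,f['cx']],[0,F,f['cy']],[0,0,1]]),[321,303,1])*Z
  print(wpx,Z,(m@[*q,1])[:3].round(4))
for z in(-.01,-.02,-.03,-.04):
  p=np.linalg.inv(m)@[0,.03,z,1];p2=np.linalg.inv(m)@[.011,.03,z,1];print(z,[(F*a[0]/a[2]+f['cx'],F*a[1]/a[2]+f['cy']) for a in(p,p2)])
"
```

```text
352.7285717591443 320.58521615027587 241.72406924168416 [[-0.0002, -0.9458, -0.3248, 0.0832], [1.0, -0.0003, 0.0004, 0.0005], [-0.0004, -0.3248, 0.9458, -0.1787], [0.0, 0.0, 0.0, 1.0]]
134 0.15741170590445394 [ 0.0062  0.0008 -0.0387]
138 0.15284904776229585 [ 0.0084  0.0008 -0.0428]
142 0.14854344078307627 [ 0.0105  0.0008 -0.0466]
-0.01 [(np.float64(376.15349798651465), np.float64(286.7873157544292)), (np.float64(377.2344108788342), np.float64(267.6174420097496))]
-0.02 [(np.float64(379.12924411271604), np.float64(295.6598626693586)), (np.float64(380.33030028593987), np.float64(275.62804760957806))]
-0.03 [(np.float64(382.4406642982283), np.float64(305.5332623832335)), (np.float64(383.7830181234039), np.float64(284.56194582310445))]
-0.04 [(np.float64(386.1479512363793), np.float64(316.5869866899635)), (np.float64(387.6580284587859), np.float64(294.5885247508783))]
```

The pad tips are about 45 mm behind the stated TCP at this opening. I'll descend to state z=0.03, which is safe under either reading, and check with the scene camera.

```bash
python3 -c "
from h import *
to(.604,.2834,.03,.29)"
```

```text
t 10.25 pos [0.6041 0.2803 0.1677] rot [-3.141 -0.026  0.289] units [-0.09 -0.1   4.59] turn -0.01 F [ 0.2 -0.2 -0.3] gw 0.0597 ff 0.0
```

Call:
jog_arm --pt "-0.1 -0.1 0.8 0 0.7" --pt "0 0 0.8 0 0.7" --pt "0 0 0.8 0 0.7" --pt "0 0 0.8 0 0.7" --pt "0 0 0.7 0 0.7" --pt "0 0 0.7 0 0.7" --pt "0 0 0 0 0.7"

```text
clock: 10.95
position: [0.6028, 0.2827, 0.0275]
tool_rot: [3.141, -0.023, 0.289]
force: [-0.5, -0.4, -0.2]
grip_width: 0.0596
finger_force: 0.0
```

```bash
python3 -c "
from h import *
to(.604,.2834,.03,.29)
s=snap('scene');w=snap('wrist')
i=cv2.resize(s['px'][150:260,320:450,::-1],(440,372),interpolation=cv2.INTER_CUBIC)
j=cv2.resize(w['px'][150:400,200:440,::-1],(358,372),interpolation=cv2.INTER_CUBIC)
p=bot.observe()['position'];print(proj(s,p),proj(s,p+[0,0,.04]),proj(s,p+[.0086,-.0287,.04]))
cv2.imwrite('pics/s3.png',np.hstack([i,j]))"
```

```text
t 10.95 pos [0.6028 0.2827 0.0275] rot [ 3.141 -0.023  0.289] units [ 0.05 -0.01 -0.08] turn -0.01 F [-0.5 -0.4 -0.2] gw 0.0596 ff 0.0
[391.03927827 225.21412632] [391.85603721 211.1293383 ] [385.38861008 216.27501489]
```

View pics/s3.png

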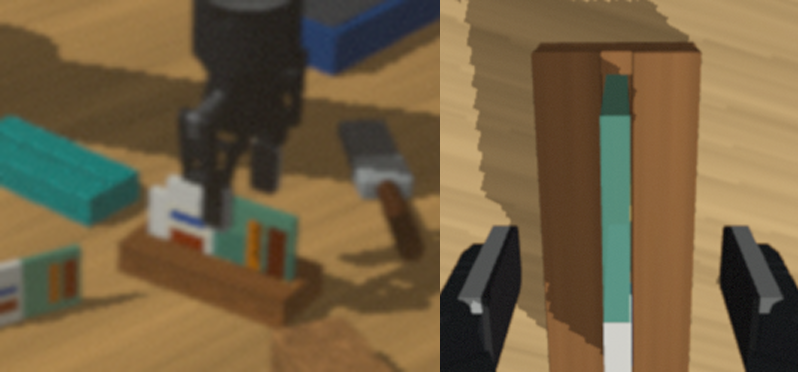

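The scene view shows the near finger's tip at (383,215.6), so z≈0.068 and 42 mm behind the stated TCP. In the wrist view the finger fronts sit at plate x≈-25 mm. I'll lower 25 mm, shift 8 mm further towards the clear end, then close.

Call:
jog_arm --pt "0.25 0 0.2 0 0.7" --pt "0 0 0.3 0 0.7" --pt "0 0 0.3 0 0.7" --pt "0 0 0 0 0.7" --newtons 60

```text
clock: 11.45
position: [0.6107, 0.2862, 0.0037]
tool_rot: [-3.141, -0.024, 0.29]
force: [-0.3, -0.2, -0.1]
grip_width: 0.0596
finger_force: 0.0
```

Call:
jog_arm --pt "0 0 0 0 0.3" --pt "0 0 0 0 0.3" --pt "0 0 0 0 0" --pt "0 0 0 0 0" --pt "0 0 0 0 0" --pt "0 0 0 0 0" --newtons 60

```text
clock: 12.05
position: [0.6116, 0.2868, 0.0056]
tool_rot: [-3.141, -0.026, 0.29]
force: [-1.2, -0.9, 5.5]
grip_width: 0.0072
finger_force: 59.1
```

```bash
python3 -c "
from h import *
to(.504,-.1686,.2)
w=snap('wrist','w4.png');cv2.imwrite('pics/w4c.png',cv2.resize(w['px'][120:420,170:470,::-1],(500,500)))"
```

```text
t 12.05 pos [0.6116 0.2868 0.0056] rot [-3.141 -0.026  0.29 ] units [-7.6  13.52 -6.69] turn None F [-1.2 -0.9  5.5] gw 0.0072 ff 59.050337076187134
```

View pics/w4c.png

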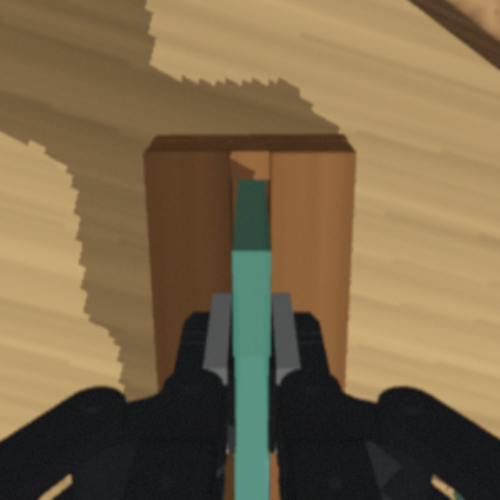

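The wrist view shows both pads on the green glass, grip 59 N, clear of the frosted part. Lifting.

Call:
jog_arm --pt "0 0 -0.3 0 0" --pt "0 0 -0.5 0 0" --pt "0 0 -0.7 0 0" --pt "0 0 -0.7 0 0" --pt "0 0 -0.7 0 0" --pt "0 0 -0.7 0 0" --pt "0 0 -0.7 0 0" --pt "0 0 -0.7 0 0" --pt "0 0 -0.7 0 0" --pt "0 0 -0.7 0 0" --pt "0 0 -0.3 0 0"

```text
clock: 13.2
position: [0.6069, 0.2855, 0.2092]
tool_rot: [-3.14, -0.028, 0.29]
force: [0.1, 0.2, -1.5]
grip_width: 0.0071
finger_force: 58.4
```

```bash
python3 -c "
from h import *
to(.40,-.16,.2,1.2);print(bot.observe()['qpos'].round(3))"
```

```text
t 13.2 pos [0.6069 0.2855 0.2092] rot [-3.14  -0.028  0.29 ] units [-10.86  12.26  -0.02] turn -11.38 F [ 0.1  0.2 -1.5] gw 0.0071 ff 58.37627291679382
[-0.126  0.638 -0.659  1.458  0.42   1.159 -2.13 ]
```

Call:
jog_arm --pt "0 0 -0.5 -1 0" --pt "0 0 -0.5 -1 0" --pt "0 0 -0.5 -1 0" --pt "0 0 -0.5 -1 0" --pt "0 0 -0.5 -1 0" --pt "0 0 -0.5 -1 0" --pt "0 0 -0.5 -1 0" --pt "0 0 -0.5 -1 0" --pt "0 0 -0.5 -1 0" --pt "0 0 -0.5 -1 0" --pt "0 0 -0.5 -1 0" --pt "0 0 -0.5 -1 0"

```text
clock: 14.4
position: [0.6019, 0.2835, 0.3868]
tool_rot: [3.121, -0.015, 1.253]
force: [0.5, 0.0, -1.0]
grip_width: 0.0071
finger_force: 58.3
```

```bash
python3 -c "
from h import *
to(.57,-.18,.45,1.25);print(bot.observe()['qpos'].round(3))"
```

```text
t 14.4 pos [0.6019 0.2835 0.3868] rot [ 3.121 -0.015  1.253] units [-14.98   3.86  -2.25] turn 0.04 F [ 0.5  0.  -1. ] gw 0.0071 ff 58.34299385547638
[-0.031  0.577 -0.907  1.184  0.457  1.555 -1.166]
```

Call:
jog_arm --pt "-1 0.26 -0.3 0 0" --pt "-1 0.26 -0.3 0 0" --pt "-1 0.26 -0.3 0 0" --pt "-1 0.26 -0.3 0 0" --pt "-1 0.26 -0.3 0 0" --pt "-1 0.26 -0.3 0 0" --pt "-1 0.26 -0.3 0 0" --pt "-1 0.26 -0.3 0 0" --pt "-1 0.26 -0.3 0 0" --pt "-1 0.26 -0.3 0 0" --pt "-1 0.26 -0.3 0 0" --pt "-1 0.26 -0.3 0 0"

```text
clock: 15.6
position: [0.5743, -0.0896, 0.491]
tool_rot: [3.121, -0.015, 1.25]
force: [-0.2, 0.1, -1.8]
grip_width: 0.0071
finger_force: 58.5
```

```bash
cat >> h.py <<'E'
def lab():
    s=bot.observe();M=R.from_euler('xyz',s['tool_rot']).as_matrix();print('label angle',np.arccos(M[2,1]).round(3),'toolz',M[:,2].round(3),'tooly',M[:,1].round(3),'q',s['qpos'].round(2))
E
python3 -c "
from h import *
to(.57,-.18,.5,1.25);lab()"
```

```text
t 15.6 pos [ 0.5743 -0.0896  0.491 ] rot [ 3.121 -0.015  1.25 ] units [-2.9   0.82 -0.33] turn 0.0 F [-0.2  0.1 -1.8] gw 0.0071 ff 58.47614943981171
label angle 1.55 toolz [ 0.024  0.008 -1.   ] tooly [ 0.949 -0.315  0.02 ] q [ 0.64  0.39 -0.92  1.19  0.31  1.68 -0.52]
```

Call:
jog_arm --pt "-1 0.2 -0.6 0 0" --pt "-1 0.2 -0.6 0 0" --pt "0 0.5 -1 0 0" --pt "0 0.5 -1 0 0" --pt "0 0.5 -1 0 0" --pt "0 0.5 -1 0 0" --pt "0 0.5 -1 0 0" --pt "0 0.5 -1 0 0" --pt "0 0.5 -1 0 0" --pt "0 0.5 -1 0 0" --pt "0 0.5 -1 0 0"

```text
clock: 16.7
position: [0.6152, -0.1787, 0.5896]
tool_rot: [3.119, -0.028, 1.232]
force: [-0.1, 0.5, -1.4]
grip_width: 0.0072
finger_force: 59.0
```

```bash
python3 -c "
from h import *
to(.57,-.18,.5,1.25);lab()"
```

```text
t 16.7 pos [ 0.6152 -0.1787  0.5896] rot [ 3.119 -0.028  1.232] units [-0.62 -1.47  2.94] turn -0.22 F [-0.1  0.5 -1.4] gw 0.0072 ff 58.98758053779602
label angle 1.548 toolz [ 0.03   0.019 -0.999] tooly [ 0.943 -0.332  0.022] q [ 0.09  0.48  0.27  0.72 -0.16  1.93 -0.07]
```

Call:
jog_arm --pt "0 0.5 -1 0 0" --pt "0 0.5 -1 0 0" --pt "0 0.5 -1 0 0" --pt "0 0.5 -1 0 0" --pt "0 0.5 -1 0 0"

```text
clock: 17.2
position: [0.6321, -0.1906, 0.6455]
tool_rot: [2.988, -0.038, 1.233]
force: [0.6, -0.6, -1.7]
grip_width: 0.007
finger_force: 58.9
```

```bash
python3 -c "
from h import *
to(.57,-.18,.5,1.25);lab()"
```

```text
t 17.2 pos [ 0.6321 -0.1906  0.6455] rot [ 2.988 -0.038  1.233] units [-0.54 -2.79  4.46] turn -0.21 F [ 0.6 -0.6 -1.7] gw 0.007 ff 58.92643868923187
label angle 1.417 toolz [ 0.157 -0.015 -0.987] tooly [ 0.93  -0.333  0.153] q [ 0.1   0.47  0.3   0.59 -0.19  1.93 -0.06]
```

Call:
jog_arm --pt "0 0.6 -1 0 0" --pt "0 0.6 -1 0 0" --pt "0 0.6 -1 0 0" --pt "0 0.6 -1 0 0" --pt "0 0.6 -1 0 0" --pt "0 0.6 -1 0 0" --pt "0 0.6 -1 0 0" --pt "0 0.7 -1 0 0" --pt "0 0.7 -1 0 0" --pt "0 0.7 -1 0 0" --pt "0 0.7 -1 0 0" --pt "0 0.7 -1 0 0"

```text
clock: 18.4
position: [0.6304, -0.2069, 0.7965]
tool_rot: [2.668, -0.054, 1.238]
force: [0.4, 0.3, -1.4]
grip_width: 0.0071
finger_force: 58.9
```

```bash
python3 -c "
from h import *
to(.57,-.18,.5,1.25);lab()"
```

```text
t 18.4 pos [ 0.6304 -0.2069  0.7965] rot [ 2.668 -0.054  1.238] units [-0.34 -6.46  7.79] turn -0.14 F [ 0.4  0.3 -1.4] gw 0.0071 ff 58.91982614994049
label angle 1.098 toolz [ 0.447 -0.104 -0.888] tooly [ 0.833 -0.314  0.456] q [ 0.12  0.43  0.44  0.32 -0.31  1.93 -0.05]
```

Call:
jog_arm --pt "0 0.4 -1 0 0" --pt "0 0.4 -1 0 0" --pt "0 0.4 -1 0 0" --pt "0 0.4 -1 0 0" --pt "0 0.4 -1 0 0" --pt "0 0.4 -1 0 0" --pt "0 0.4 -1 0 0"

```text
clock: 19.1
position: [0.5555, -0.1913, 0.8884]
tool_rot: [2.52, -0.06, 1.242]
force: [0.5, -0.6, -1.7]
grip_width: 0.0071
finger_force: 58.9
```

```bash
python3 -c "
from h import *
to(.57,-.18,.5,1.25);lab()"
```

```text
t 19.1 pos [ 0.5555 -0.1913  0.8884] rot [ 2.52  -0.06   1.242] units [-0.26 -7.27 10.73] turn -0.1 F [ 0.5 -0.6 -1.7] gw 0.0071 ff 58.93535256385803
label angle 0.95 toolz [ 0.567 -0.142 -0.811] tooly [ 0.758 -0.295  0.581] q [ 0.06  0.29  0.5   0.32 -0.3   1.93 -0.05]
```

Now 0.95 rad and still falling. Continuing up and inward for margin.

Call:
jog_arm --pt "0 0.5 -1 0 0" --pt "0 0.5 -1 0 0" --pt "0 0.5 -1 0 0" --pt "0 0.5 -1 0 0" --pt "0 0.5 -1 0 0" --pt "0 0.5 -1 0 0" --pt "0 0.5 -1 0 0" --pt "0 0.5 -1 0 0" --pt "0 0.5 -1 0 0" --pt "0 0.5 -1 0 0"

```text
clock: 20.1
position: [0.4422, -0.1678, 1.0023]
tool_rot: [2.296, -0.067, 1.248]
force: [0.2, 0.4, -2.0]
grip_width: 0.0072
finger_force: 59.0
```

```bash
python3 -c "
from h import *
to(.46,-.16,.3);lab()"
```

```text
t 20.1 pos [ 0.4422 -0.1678  1.0023] rot [ 2.296 -0.067  1.248] units [ -1.14 -17.19  15.86] turn None F [ 0.2  0.4 -2. ] gw 0.0072 ff 58.96866023540497
label angle 0.727 toolz [ 0.724 -0.195 -0.661] tooly [ 0.613 -0.258  0.747] q [-0.18  0.11  0.75  0.28 -0.29  1.93 -0.05]
```

```bash
cat >> h.py <<'E'
def mid(x,y,z):
    s=bot.observe();M=R.from_euler('xyz',s['tool_rot']).as_matrix();o=M@[-.028,0,-.0364];print('mid',(s['position']+o).round(4));to(*(np.array([x,y,z])-o));lab()
E
python3 -c "
from h import *
mid(.56,-.185,.32)"
```

```text
mid [ 0.407  -0.1872  1.0245]
t 20.1 pos [ 0.4422 -0.1678  1.0023] rot [ 2.296 -0.067  1.248] units [  0.11 -14.43  19.21] turn None F [ 0.2  0.4 -2. ] gw 0.0072 ff 58.96866023540497
label angle 0.727 toolz [ 0.724 -0.195 -0.661] tooly [ 0.613 -0.258  0.747] q [-0.18  0.11  0.75  0.28 -0.29  1.93 -0.05]
```

Call:
jog_arm --pt "0 -0.72 0.96 0 0" --pt "0 -0.72 0.96 0 0" --pt "0 -0.72 0.96 0 0" --pt "0 -0.72 0.96 0 0" --pt "0 -0.72 0.96 0 0" --pt "0 -0.72 0.96 0 0" --pt "0 -0.72 0.96 0 0" --pt "0 -0.72 0.96 0 0" --pt "0 -0.72 0.96 0 0" --pt "0 -0.72 0.96 0 0"

```text
clock: 21.1
position: [0.4907, -0.1598, 0.7367]
tool_rot: [2.315, -0.117, 1.224]
force: [1.7, 1.1, 0.0]
grip_width: 0.0071
finger_force: 59.0
```

```bash
python3 -c "
from h import *
mid(.56,-.185,.32)"
```

```text
mid [ 0.4551 -0.1795  0.7579]
t 21.1 pos [ 0.4907 -0.1598  0.7367] rot [ 2.315 -0.117  1.224] units [-0.69 -8.48 12.37] turn None F [1.7 1.1 0. ] gw 0.0071 ff 58.98651480674744
label angle 0.752 toolz [ 0.718 -0.176 -0.673] tooly [ 0.608 -0.311  0.73 ] q [-0.04 -0.3   0.11  1.49  0.17  1.13 -0.32]
```

Call:
jog_arm --pt "0 -0.2 1 0 0" --pt "0 -0.2 1 0 0" --pt "0 -0.3 1 0 0" --pt "0 -0.4 1 0 0" --pt "0 -0.5 1 0 0" --pt "0 -0.7 0.9 0 0" --pt "0 -0.7 0.9 0 0"

```text
clock: 21.8
position: [0.5823, -0.1677, 0.5328]
tool_rot: [2.317, -0.116, 1.224]
force: [1.7, 0.3, -1.2]
grip_width: 0.0071
finger_force: 59.1
```

```bash
python3 -c "
from h import *
mid(.56,-.185,.32)"
```

```text
mid [ 0.5467 -0.1874  0.5541]
t 21.8 pos [ 0.5823 -0.1677  0.5328] rot [ 2.317 -0.116  1.224] units [-0.68 -5.45  5.56] turn None F [ 1.7  0.3 -1.2] gw 0.0071 ff 59.07344341278076
label angle 0.753 toolz [ 0.717 -0.176 -0.674] tooly [ 0.609 -0.311  0.73 ] q [-0.03 -0.17  0.14  1.89  0.21  0.6  -0.4 ]
```

```bash
cat > kin.py <<'E'
from h import *
from scipy.optimize import least_squares
import itertools
Q=np.array([[1.24,.522,-.036,1.6,.021,1.021,-.113],[.372,-.045,-.005,2.419,0,.769,-1.475],[.907,-.08,-.481,2.421,-.078,.774,-1.359],[.936,.091,-.525,2.255,.041,.789,-.893],[-.126,.671,-.644,1.514,.447,1.081,-2.151],[-.031,.577,-.907,1.184,.457,1.555,-1.166],[-.18,.11,.75,.28,-.29,1.93,-.05],[-.03,-.17,.14,1.89,.21,.6,-.4]])
P=np.array([[.161,-.6036,.1947],[.2325,-.1532,.1833],[.2187,-.1454,.1906],[.2892,-.193,.1919],[.6038,.2804,.1673],[.6019,.2835,.3868],[.4422,-.1678,1.0023],[.5823,-.1677,.5328]])
E=np.array([[-3.1406,0,.2608],[3.141,-.001,-.271],[-3.128,-.022,-.27],[-3.142,-.026,.293],[-3.141,-.025,.289],[3.121,-.015,1.253],[2.296,-.067,1.248],[2.317,-.116,1.224]])
ro=lambda ax,a:R.from_rotvec(a*np.eye(3)[ax])
def fk(q,p,sg):
    h,a,b,c,y0,y7=p;T=ro(2,y0+sg[0]*q[0])*ro(1,q[1]);x=np.array([0,0,h])+T.apply([0,0,a])
    T=T*ro(2,sg[1]*q[2])*ro(1,q[3]);x=x+T.apply([0,0,b])
    T=T*ro(2,sg[2]*q[4])*ro(1,q[5]);x=x+T.apply([0,0,c])
    return x,T*ro(2,sg[3]*q[6]+y7)
def res(p,sg):
    o=[]
    for q,x,e in zip(Q,P,E):
        X,T=fk(q,p,sg);o+=list(X-x)+list(.3*(T.inv()*R.from_euler('xyz',e)).as_rotvec())
    return o
def fit():
    best=None
    for sg in itertools.product((1,-1),repeat=4):
        for y7 in(0,1.57,3.14,-1.57):
            r=least_squares(res,[.3,.51,.43,.32,0,y7],args=(sg,))
            if best is None or r.cost<best[0]:best=(r.cost,r.x,sg)
    return best
LO=np.array([-2.91,-.3,-1.5,.17,-1.26,.16,-2.52])+.02;HI=np.array([2.91,2.13,1.42,2.43,4.41,1.93,2.52])-.02
E
python3 - <<'E'
from kin import *
import pickle
c,p,sg=fit();print(c,p.round(4),sg);pickle.dump((p,sg),open('k.pkl','wb'))
s=bot.observe();T0=R.from_euler('xyz',s['tool_rot']);M=T0.as_matrix()
rng=np.random.default_rng(0)
for zt in(.2,.24,.26):
  for out in(0,.03):
    tgt=np.array([.504+.95*out,-.1686-.31*out,zt])-M@[-.028,0,-.0364];sol=[]
    for k in range(40):
        q0=s['qpos'] if k==0 else rng.uniform(LO,HI)
        r=least_squares(lambda q:np.r_[fk(q,p,sg)[0]-tgt,.3*(fk(q,p,sg)[1].inv()*T0).as_rotvec()],np.clip(q0,LO+.01,HI-.01),bounds=(LO,HI))
        if r.cost<1e-8: sol.append((np.abs(r.x-s['qpos']).max(),r.x.round(2)))
        elif k==0: print('  direct cost',r.cost)
    sol.sort(key=lambda a:a[0]);print(zt,out,len(sol),sol[:2])
E
```

```text
0.0023445436308876973 [ 0.3257  0.5232  0.4243  0.3657 -0.0982  1.4807] (-1, -1, -1, -1)
  direct cost 0.00045476785292011243
0.2 0 0 []
  direct cost 6.274801450152294e-05
0.2 0.03 0 []
  direct cost 0.0001897917640754
0.24 0 0 []
  direct cost 1.268202708719625e-06
0.24 0.03 0 []
  direct cost 8.903346354263791e-05
0.26 0 0 []
  direct cost 0.0009576337134399847
0.26 0.03 28 [(np.float64(1.8236110014436346), array([ 1.31,  0.6 , -1.47,  2.4 ,  2.03,  0.66, -2.07])), (np.float64(1.8300663530787626), array([ 1.31,  0.58, -1.46,  2.4 ,  2.04,  0.65, -2.08]))]
```

```bash
cat > kin2.py <<'E'
from kin import *
def fk(q,p,sg=(-1,)*4):
    T=ro(2,p[0]+sg[0]*q[0]);x=np.array([0,0,p[1]])+T.apply([p[2],p[3],0])
    T=T*ro(1,q[1]);x=x+T.apply([p[4],0,p[5]]);T=T*ro(2,sg[1]*q[2]);x=x+T.apply([p[6],p[7],0])
    T=T*ro(1,q[3]);x=x+T.apply([p[8],0,p[9]]);T=T*ro(2,sg[2]*q[4]);x=x+T.apply([p[10],p[11],0])
    T=T*ro(1,q[5]);x=x+T.apply([p[12],0,p[13]]);T=T*ro(2,sg[3]*q[6]+p[14]);return x,T
def res(p,sg):
    o=[]
    for q,x,e in zip(Q,P,E):
        X,T=fk(q,p,sg);o+=list(X-x)+list(.3*(T.inv()*R.from_euler('xyz',e)).as_rotvec())
    return np.r_[o,.003*np.array(p)[[2,3,4,6,7,8,10,11,12]]]
E
python3 - <<'E'
from kin2 import *
import pickle
s=bot.observe();Q[-1]=s['qpos'];P[-1]=s['position'];E[-1]=s['tool_rot']
for sg in[(-1,)*4]:
    r=least_squares(res,[0,.32,0,0,0,.52,0,0,0,.42,0,0,0,.36,1.5],args=(sg,));print(r.cost,r.x.round(3),np.abs(r.fun.reshape(-1)[:48].reshape(8,6)).max(1).round(4))
p=r.x;pickle.dump(p,open('k2.pkl','wb'))
T0=R.from_euler('xyz',s['tool_rot']);M=T0.as_matrix();rng=np.random.default_rng(0)
for zt in(.2,.24,.265):
  for out in(0,.03,.045):
    tgt=np.array([.504+.95*out,-.1686-.31*out,zt])-M@[-.028,0,-.0364];sol=[]
    for k in range(40):
        q0=s['qpos'] if k==0 else rng.uniform(LO,HI)
        r=least_squares(lambda q:np.r_[fk(q,p)[0]-tgt,.3*(fk(q,p)[1].inv()*T0).as_rotvec()],np.clip(q0,LO+.01,HI-.01),bounds=(LO,HI))
        if r.cost<1e-8: sol.append((np.abs(r.x-s['qpos']).max(),r.x.round(2),k==0))
    sol.sort(key=lambda a:a[0]);print(zt,out,len(sol),sol[:2])
E
```

```text
5.227015495854736e-06 [ 3.000e-03  3.190e-01 -2.000e-03 -2.400e-02  2.000e-03  5.260e-01
  1.000e-03 -3.700e-02 -7.000e-03  4.230e-01  7.000e-03  1.000e-03
 -0.000e+00  3.580e-01  1.573e+00] [0.0006 0.0015 0.0009 0.0005 0.0005 0.0005 0.0012 0.0007]
0.2 0 0 []
0.2 0.03 0 []
0.2 0.045 16 [(np.float64(1.974015302394775), array([ 1.08,  0.61, -1.23,  2.39,  2.18,  0.76, -2.22]), False), (np.float64(2.002853256997511), array([ 1.05,  0.58, -1.18,  2.4 ,  2.21,  0.73, -2.27]), False)]
0.24 0 0 []
0.24 0.03 17 [(np.float64(1.7746734587974344), array([ 1.26,  0.62, -1.48,  2.39,  1.98,  0.78, -2.02]), False), (np.float64(2.050468389549443), array([ 0.96,  0.35, -1.  ,  2.4 ,  2.26,  0.5 , -2.43]), False)]
0.24 0.045 13 [(np.float64(1.7601936660612958), array([ 1.25,  0.66, -1.48,  2.36,  1.97,  0.8 , -1.98]), False), (np.float64(1.8324305278730457), array([ 1.18,  0.53, -1.32,  2.36,  2.04,  0.67, -2.11]), False)]
0.265 0 0 []
0.265 0.03 22 [(np.float64(1.7093169218503348), array([ 1.3 ,  0.51, -1.48,  2.36,  1.92,  0.67, -2.  ]), False), (np.float64(1.7093194362665123), array([ 1.3 ,  0.51, -1.48,  2.36,  1.92,  0.67, -2.  ]), False)]
0.265 0.045 17 [(np.float64(1.6906076308239315), array([ 1.29,  0.56, -1.48,  2.33,  1.9 ,  0.7 , -1.95]), False), (np.float64(1.6906144740974856), array([ 1.29,  0.56, -1.48,  2.33,  1.9 ,  0.7 , -1.95]), False)]
```

Run:
```python
from kin2 import *
import pickle
from scipy.optimize import minimize
p=pickle.load(open('k2.pkl','rb'));s=bot.observe();T0=R.from_euler('xyz',s['tool_rot']);C=np.array([.504,-.1686])
def inf(q):
    x,T=fk(q,p);M=T.as_matrix();return x+M@[-.028,0,-.0364],M
for zmax in(.2,.25):
  for seed in(s['qpos'],[1.2,.6,-1.2,2.3,1.9,.7,-2],[-.6,.3,.8,2.2,-.8,.4,.2]):
    f=lambda q:-inf(q)[1][2,1]
    cons=[dict(type='ineq',fun=lambda q:.045-np.linalg.norm(inf(q)[0][:2]-C)),dict(type='ineq',fun=lambda q:zmax-inf(q)[0][2]),dict(type='ineq',fun=lambda q:inf(q)[0][2]-.14)]
    r=minimize(f,np.clip(seed,LO+.01,HI-.01),bounds=list(zip(LO,HI)),constraints=cons,method='SLSQP',options=dict(maxiter=300))
    m,M=inf(r.x);print(zmax,r.success,'label',np.arccos(M[2,1]).round(3),m.round(3),'tz',M[:,2].round(2),r.x.round(2))
```

```text
0.2 True label 0.001 [ 0.529 -0.141  0.198] tz [-0.2  -0.98  0.  ] [-0.77  1.21  0.64  1.68  0.7   1.39 -2.49]
0.2 True label 0.344 [ 0.547 -0.183  0.2  ] tz [ 0.68 -0.66 -0.31] [ 0.5   0.97 -1.07  2.41  2.13  1.91 -2.5 ]
0.2 True label 0.001 [ 0.484 -0.167  0.197] tz [ 0.44 -0.9  -0.  ] [-1.37  1.98  1.38  2.34 -1.23  0.2  -0.76]
0.25 True label 0.0 [ 0.549 -0.169  0.25 ] tz [-0.41 -0.91  0.  ] [-0.42  1.07  0.3   1.46  0.86  1.79 -2.5 ]
0.25 True label 0.28 [ 0.547 -0.183  0.25 ] tz [ 0.69 -0.68 -0.25] [ 0.51  0.87 -1.1   2.41  2.08  1.91 -2.5 ]
0.25 True label 0.0 [ 0.461 -0.157  0.203] tz [ 0.44 -0.9  -0.  ] [-1.42  1.93  1.34  2.38 -1.05  0.18 -0.93]
```

```bash
cat > sim.py <<'E'
from kin2 import *
import pickle
p=pickle.load(open('k2.pkl','rb'));C=np.array([.504,-.1686])
def inf(q):
    x,T=fk(q,p);M=T.as_matrix();return x+M@[-.028,0,-.0364],M
def step(q,d,turn=0,w=.5,damp=.003):
    x,T=fk(q,p);tx=x+T.apply(np.array(d)*.03);Tt=T*ro(2,turn*.08)
    f=lambda v:np.r_[fk(v,p)[0]-tx,w*(fk(v,p)[1].inv()*Tt).as_rotvec(),damp*(v-q)]
    return least_squares(f,np.clip(q,LO+1e-4,HI-1e-4),bounds=(LO,HI)).x
def go(q,tgt,n=40,w=.5,damp=.003):
    for i in range(n):
        m,M=inf(q);d=M.T@(np.array(tgt)-m)/.03;L=np.abs(d).max()
        if L<.05:break
        q=step(q,d/max(1,L),0,w,damp)
    return q,i
def show(q,i=''):
    m,M=inf(q);print(i,'mid',m.round(3),'hd',np.linalg.norm(m[:2]-C).round(3),'label',np.arccos(M[2,1]).round(3),'tz',M[:,2].round(2),'q',q.round(2))
E
python3 - <<'E'
from sim import *
q0=bot.observe()['qpos']
for w in(.3,.6):
  for damp in(.001,.01):
    for tg in([.545,-.18,.22],[.52,-.174,.22]): print(w,damp,tg);show(*go(q0,tg,25,w,damp))
E
```

```text
0.3 0.001 [0.545, -0.18, 0.22]
9 mid [ 0.545 -0.18   0.22 ] hd 0.043 label 0.754 tz [ 0.72 -0.17 -0.67] q [ 1.12  0.56 -1.26  2.38  2.12  0.7  -2.19]
0.3 0.001 [0.52, -0.174, 0.22]
24 mid [ 0.484 -0.164  0.269] hd 0.02 label 0.929 tz [ 0.58 -0.16 -0.8 ] q [-1.46 -0.28  1.4   2.41  1.34  0.44 -1.56]
0.3 0.01 [0.545, -0.18, 0.22]
9 mid [ 0.545 -0.18   0.22 ] hd 0.043 label 0.804 tz [ 0.67 -0.2  -0.71] q [ 0.67  0.33 -0.69  2.36  2.22  0.44 -2.44]
0.3 0.01 [0.52, -0.174, 0.22]
10 mid [ 0.521 -0.174  0.22 ] hd 0.018 label 0.816 tz [ 0.66 -0.21 -0.72] q [ 0.61  0.29 -0.65  2.41  2.2   0.43 -2.47]
0.6 0.001 [0.545, -0.18, 0.22]
24 mid [ 0.5   -0.167  0.282] hd 0.004 label 0.869 tz [ 0.63 -0.16 -0.76] q [-1.46 -0.28  1.4   2.41  1.49  0.42 -1.68]
0.6 0.001 [0.52, -0.174, 0.22]
24 mid [ 0.487 -0.164  0.271] hd 0.017 label 0.92 tz [ 0.59 -0.15 -0.79] q [-1.45 -0.28  1.4   2.41  1.36  0.42 -1.56]
0.6 0.01 [0.545, -0.18, 0.22]
24 mid [ 0.5   -0.167  0.282] hd 0.004 label 0.87 tz [ 0.63 -0.17 -0.76] q [-1.46 -0.28  1.4   2.41  1.49  0.42 -1.68]
0.6 0.01 [0.52, -0.174, 0.22]
24 mid [ 0.487 -0.164  0.271] hd 0.017 label 0.92 tz [ 0.59 -0.15 -0.79] q [-1.46 -0.28  1.4   2.41  1.36  0.42 -1.57]
```

Call:
jog_arm --pt "-0.06 -0.8 0.74 0 0" --pt "-0.06 -0.8 0.74 0 0" --pt "-0.06 -0.8 0.74 0 0" --pt "-0.06 -0.8 0.74 0 0" --pt "-0.06 -0.8 0.74 0 0"

```text
clock: 22.3
position: [0.5856, -0.1578, 0.3697]
tool_rot: [2.317, -0.117, 1.225]
force: [1.2, -1.2, -0.2]
grip_width: 0.0069
finger_force: 59.1
```

```bash
python3 -c "
from h import *
mid(.545,-.18,.22)"
```

```text
mid [ 0.55   -0.1776  0.391 ]
t 22.3 pos [ 0.5856 -0.1578  0.3697] rot [ 2.317 -0.117  1.225] units [-0.8  -4.23  3.74] turn None F [ 1.2 -1.2 -0.2] gw 0.0069 ff 59.071422815322876
label angle 0.753 toolz [ 0.718 -0.175 -0.674] tooly [ 0.609 -0.311  0.73 ] q [ 0.09 -0.03  0.02  2.2   0.58  0.18 -0.82]
```

Call:
jog_arm --pt "-0.1 -0.4 0.36 0 0" --pt "-0.1 -0.4 0.36 0 0" --pt "-0.1 -0.4 0.36 0 0" --pt "-0.1 -0.4 0.36 0 0" --pt "-0.1 -0.4 0.36 0 0"

```text
clock: 22.8
position: [0.5831, -0.1614, 0.3483]
tool_rot: [2.315, -0.108, 1.215]
force: [-0.2, -0.7, -1.4]
grip_width: 0.0073
finger_force: 59.0
```

```bash
python3 -c "
from h import *
mid(.545,-.18,.22)"
```

```text
mid [ 0.5474 -0.1806  0.3698]
t 22.8 pos [ 0.5831 -0.1614  0.3483] rot [ 2.315 -0.108  1.215] units [-0.55 -3.71  3.3 ] turn None F [-0.2 -0.7 -1.4] gw 0.0073 ff 58.999791741371155
label angle 0.75 toolz [ 0.715 -0.188 -0.673] tooly [ 0.607 -0.31   0.731] q [-0.58 -0.04  0.67  2.26  0.99  0.16 -1.22]
```

Call:
jog_arm --pt "-0.1 -0.7 0.6 0 0" --pt "-0.1 -0.7 0.6 0 0" --pt "-0.1 -0.7 0.6 0 0" --pt "-0.1 -0.7 0.6 0 0" --pt "0 -0.7 0.6 0 0" --pt "0 -0.7 0.6 0 0" --pt "0 -0.7 0.6 0 0" --pt "0 -0.7 0.6 0 0"

```text
clock: 23.6
position: [0.5571, -0.1496, 0.2813]
tool_rot: [2.307, -0.099, 1.214]
force: [0.2, -0.4, -2.0]
grip_width: 0.0071
finger_force: 59.4
```

```bash
python3 -c "
from h import *
mid(.545,-.18,.22)"
```

```text
mid [ 0.5212 -0.1685  0.3028]
t 23.6 pos [ 0.5571 -0.1496  0.2813] rot [ 2.307 -0.099  1.214] units [-0.35 -1.44  2.49] turn None F [ 0.2 -0.4 -2. ] gw 0.0071 ff 59.398314356803894
label angle 0.741 toolz [ 0.718 -0.197 -0.668] tooly [ 0.603 -0.303  0.738] q [-1.51 -0.3   1.42  2.43  1.82  0.48 -2.  ]
```

Call:
jog_arm --pt "-0.08 -0.2 0.65 0 0" --pt "-0.08 -0.4 0.65 0 0" --pt "-0.08 -0.5 0.65 0 0" --pt "-0.08 -0.5 0.65 0 0" --pt "0 0 0 0 0"

```text
clock: 24.1
position: [0.5448, -0.1561, 0.2704]
tool_rot: [2.341, -0.098, 1.199]
force: [0.3, -0.0, -1.5]
grip_width: 0.0073
finger_force: 59.4
```

```bash
python3 -c "
from h import *
mid(.545,-.18,.22)"
```

```text
mid [ 0.5094 -0.1749  0.2929]
t 24.1 pos [ 0.5448 -0.1561  0.2704] rot [ 2.341 -0.098  1.199] units [ 0.03 -0.94  2.54] turn None F [ 0.3 -0.  -1.5] gw 0.0073 ff 59.37153697013855
label angle 0.775 toolz [ 0.693 -0.197 -0.693] tooly [ 0.623 -0.319  0.714] q [-1.49 -0.3   1.42  2.43  1.77  0.47 -1.94]
```

Run:
```python
from sim import *
q0=bot.observe()['qpos'];show(q0)
import itertools
for w,damp in((.3,.003),(.6,.003)):
  o=[]
  for az,el,tn in itertools.product((0,1.57,3.14,-1.57),(-1.57,-.8,0),(-.5,0,.5)):
    if el==-1.57 and az: continue
    D=np.array([np.cos(az-.3)*np.cos(el),np.sin(az-.3)*np.cos(el),np.sin(el)]);q=q0
    for i in range(12):
        q=step(q,inf(q)[1].T@D*.9,tn if i<8 else 0,w,damp);m,M=inf(q);hd=np.linalg.norm(m[:2]-C);l=np.arccos(M[2,1])
        if i in(5,11):o.append((max(hd-.045,0)*10+max(m[2]-.25,0)*10+max(l-.85,0),i,az,el,tn,m.round(3),round(l,3),q.round(2)))
  o.sort(key=lambda a:a[0]);print(w);[print(*a) for a in o[:5]]
```

```text
mid [ 0.517 -0.178  0.294] hd 0.016 label 0.776 tz [ 0.69 -0.2  -0.69] q [-1.49 -0.3   1.42  2.43  1.77  0.47 -1.94]
0.3
0.23098925802980333 5 3.14 -0.8 -0.5 [ 0.457 -0.159  0.251] 1.043 [-1.45 -0.28  1.4   2.41  1.08  0.46 -1.07]
0.24557796945830024 5 0 -1.57 0 [ 0.476 -0.166  0.264] 0.955 [-1.45 -0.28  1.4   2.41  1.28  0.44 -1.5 ]
0.25067461058297824 5 0 -1.57 0.5 [ 0.472 -0.163  0.26 ] 0.998 [-1.45 -0.28  1.4   2.41  1.28  0.44 -1.74]
0.2817092401108864 5 0 -1.57 -0.5 [ 0.481 -0.167  0.268] 0.952 [-1.45 -0.28  1.4   2.41  1.28  0.44 -1.26]
0.283208337013324 5 3.14 -0.8 0 [ 0.452 -0.157  0.247] 1.046 [-1.45 -0.28  1.4   2.41  1.08  0.46 -1.31]
0.6
0.19608628593369706 11 3.14 -0.8 0 [ 0.46  -0.157  0.252] 1.018 [-1.46 -0.28  1.4   2.41  1.14  0.46 -1.38]
0.24238130252835 11 3.14 -0.8 -0.5 [ 0.467 -0.158  0.257] 1.022 [-1.46 -0.28  1.4   2.41  1.14  0.46 -1.06]
0.26270544564450893 11 0 -1.57 0 [ 0.481 -0.167  0.268] 0.937 [-1.45 -0.28  1.4   2.41  1.32  0.44 -1.54]
0.2795644752639582 11 0 -1.57 0.5 [ 0.475 -0.163  0.262] 1.005 [-1.45 -0.28  1.4   2.41  1.32  0.44 -1.86]
0.3007993181419717 5 3.14 -0.8 0 [ 0.491 -0.168  0.275] 0.901 [-1.46 -0.28  1.4   2.41  1.41  0.43 -1.62]
```

```bash
cat > s1.py <<'E'
from sim import *
q0=bot.observe()['qpos'];import time;t0=time.time()
for A in([.8,-.26,.35],[.7,.3,.35],[.8,.1,.3],[.6,-.55,.35],[.75,-.45,.3],[.45,.5,.35]):
    for w,damp in((.5,.003),(.5,.02)):
        try:
            q,i=go(q0,[.58,-.2,.4],12,w,damp);a,i1=go(q,A,30,w,damp);b,i2=go(a,[.545,-.18,.21],30,w,damp);print(A,w,damp,i1,i2,a.round(2),round(time.time()-t0));show(b)
        except Exception as e:print(A,e)
E
timeout 500 python3 s1.py
```

```text
[0.8, -0.26, 0.35] 0.5 0.003 29 29 [-1.46 -0.28  1.4   2.1   1.48  0.44 -1.56] 1
 mid [ 0.495 -0.166  0.278] hd 0.009 label 0.888 tz [ 0.61 -0.17 -0.77] q [-1.47 -0.28  1.4   2.41  1.44  0.44 -1.66]
[0.8, -0.26, 0.35] 0.5 0.02 29 29 [-1.46 -0.28  1.4   2.1   1.48  0.44 -1.56] 1
 mid [ 0.495 -0.166  0.278] hd 0.009 label 0.888 tz [ 0.61 -0.17 -0.77] q [-1.47 -0.28  1.4   2.41  1.44  0.44 -1.66]
[0.7, 0.3, 0.35] 0.5 0.003 29 29 [-2.26 -0.28  1.4   2.11  1.41  0.67 -2.  ] 2
 mid [ 0.497 -0.162  0.278] hd 0.009 label 0.891 tz [ 0.64 -0.09 -0.77] q [-1.39 -0.28  1.4   2.41  1.41  0.3  -1.53]
[0.7, 0.3, 0.35] 0.5 0.02 29 29 [-2.26 -0.28  1.4   2.11  1.41  0.67 -2.  ] 3
 mid [ 0.498 -0.162  0.278] hd 0.009 label 0.891 tz [ 0.64 -0.09 -0.77] q [-1.39 -0.28  1.4   2.41  1.41  0.3  -1.53]
[0.8, 0.1, 0.3] 0.5 0.003 29 29 [-1.93 -0.28  1.4   2.16  1.5   0.55 -1.89] 3
 mid [ 0.496 -0.163  0.277] hd 0.01 label 0.894 tz [ 0.63 -0.12 -0.77] q [-1.42 -0.28  1.4   2.41  1.41  0.35 -1.56]
[0.8, 0.1, 0.3] 0.5 0.02 29 29 [-1.93 -0.28  1.4   2.16  1.5   0.55 -1.89] 4
 mid [ 0.496 -0.163  0.277] hd 0.009 l
[... 566 characters left out ...]
.494 -0.168  0.278] hd 0.01 label 0.884 tz [ 0.6  -0.2  -0.77] q [-1.5  -0.28  1.4   2.41  1.45  0.49 -1.7 ]
[0.75, -0.45, 0.3] 0.5 0.02 29 29 [-1.22 -0.28  1.4   2.14  1.48  0.39 -1.42] 6
 mid [ 0.494 -0.168  0.278] hd 0.01 label 0.884 tz [ 0.6  -0.2  -0.77] q [-1.5  -0.28  1.4   2.41  1.45  0.49 -1.7 ]
[0.45, 0.5, 0.35] 0.5 0.003 20 21 [-1.61  0.56  0.49  1.58  0.64  1.06 -1.92] 7
 mid [ 0.545 -0.18   0.21 ] hd 0.043 label 0.778 tz [ 0.69 -0.2  -0.69] q [ 0.93  0.46 -1.03  2.38  2.16  0.62 -2.32]
[0.45, 0.5, 0.35] 0.5 0.02 20 21 [-1.62  0.56  0.5   1.58  0.64  1.06 -1.93] 7
 mid [ 0.546 -0.179  0.211] hd 0.043 label 0.823 tz [ 0.64 -0.23 -0.73] q [ 0.41  0.32 -0.43  2.36  2.21  0.41 -2.5 ]
```

```bash
python3 -c "
from h import *
mid(.58,-.2,.42)
mid(.45,.5,.4)"
```

```text
mid [ 0.5094 -0.1749  0.2929]
t 24.1 pos [ 0.5448 -0.1561  0.2704] rot [ 2.341 -0.098  1.199] units [ 0.49  4.76 -1.14] turn None F [ 0.3 -0.  -1.5] gw 0.0073 ff 59.37153697013855
label angle 0.775 toolz [ 0.693 -0.197 -0.693] tooly [ 0.623 -0.319  0.714] q [-1.49 -0.3   1.42  2.43  1.77  0.47 -1.94]
mid [ 0.5094 -0.1749  0.2929]
t 24.1 pos [ 0.5448 -0.1561  0.2704] rot [ 2.341 -0.098  1.199] units [20.49 -5.85 -8.29] turn None F [ 0.3 -0.  -1.5] gw 0.0073 ff 59.37153697013855
label angle 0.775 toolz [ 0.693 -0.197 -0.693] tooly [ 0.623 -0.319  0.714] q [-1.49 -0.3   1.42  2.43  1.77  0.47 -1.94]
```

Call:
jog_arm --pt "0.1 0.95 -0.2 0 0" --pt "0.1 0.95 -0.2 0 0" --pt "0.1 0.95 -0.2 0 0" --pt "0.1 0.95 -0.2 0 0" --pt "0.1 0.95 -0.2 0 0" --pt "1 -0.5 -0.35 0 0" --pt "1 -0.5 -0.35 0 0" --pt "1 -0.5 -0.35 0 0" --pt "1 -0.5 -0.35 0 0" --pt "1 -0.5 -0.35 0 0"

```text
clock: 25.1
position: [0.5861, -0.0064, 0.3873]
tool_rot: [2.342, -0.097, 1.198]
force: [0.2, -0.9, -0.8]
grip_width: 0.0073
finger_force: 59.4
```

```bash
sed -i 's/^for A.*/show(q0)\nfor A in([.45,.5,.35],):/; s/q,i=go(q0,\[.58,-.2,.4\],12,w,damp)/q=q0/' s1.py; python3 -c "
from h import *
mid(.45,.5,.4)"; python3 s1.py
```

```text
mid [ 0.5508 -0.0252  0.4099]
t 25.1 pos [ 0.5861 -0.0064  0.3873] rot [ 2.342 -0.097  1.198] units [14.98 -7.9  -5.58] turn None F [ 0.2 -0.9 -0.8] gw 0.0073 ff 59.447540044784546
label angle 0.776 toolz [ 0.692 -0.199 -0.694] tooly [ 0.624 -0.318  0.714] q [-1.22 -0.14  0.78  2.17  1.06  0.67 -1.56]
 mid [ 0.555 -0.026  0.411] hd 0.152 label 0.776 tz [ 0.69 -0.2  -0.69] q [-1.22 -0.14  0.78  2.17  1.06  0.67 -1.56]
[0.45, 0.5, 0.35] 0.5 0.003 15 21 [-1.55  0.54  0.4   1.57  0.68  1.1  -1.96] 0
 mid [ 0.545 -0.18   0.21 ] hd 0.043 label 0.778 tz [ 0.69 -0.2  -0.7 ] q [ 0.91  0.46 -1.01  2.38  2.17  0.61 -2.33]
[0.45, 0.5, 0.35] 0.5 0.02 15 21 [-1.55  0.54  0.4   1.57  0.69  1.09 -1.96] 1
 mid [ 0.546 -0.18   0.211] hd 0.043 label 0.825 tz [ 0.64 -0.22 -0.73] q [ 0.42  0.32 -0.44  2.36  2.22  0.41 -2.5 ]
```

Following the simulation so far. I'll keep going left.

Call:
jog_arm --pt "1 -0.53 -0.37 0 0" --pt "1 -0.53 -0.37 0 0" --pt "1 -0.53 -0.37 0 0" --pt "1 -0.53 -0.37 0 0" --pt "1 -0.53 -0.37 0 0" --pt "1 -0.53 -0.37 0 0" --pt "1 -0.53 -0.37 0 0" --pt "1 -0.53 -0.37 0 0" --pt "1 -0.53 -0.37 0 0" --pt "1 -0.53 -0.37 0 0" --pt "1 -0.53 -0.37 0 0" --pt "1 -0.53 -0.37 0 0"

```text
clock: 26.3
position: [0.5049, 0.4152, 0.3779]
tool_rot: [2.342, -0.096, 1.199]
force: [0.4, -0.6, -0.5]
grip_width: 0.0072
finger_force: 59.5
```

```bash
cat > s2.py <<'E'
from sim import *
q0=bot.observe()['qpos'];show(q0)
for V in(None,[.5,.1,.3],[.45,.2,.25],[.6,.1,.3],[.5,.2,.45]):
    for w,damp in((.5,.003),(.5,.02),(.8,.01)):
        q=q0
        if V:q,_=go(q,V,25,w,damp)
        b,i=go(q,[.545,-.18,.21],30,w,damp);print(V,w,damp,i,q.round(2));show(b)
E
python3 s2.py; python3 -c "
from h import *
mid(.545,-.18,.21)"
```

```text
mid [0.471 0.399 0.4  ] hd 0.569 label 0.777 tz [ 0.69 -0.2  -0.69] q [-1.52  0.35  0.43  1.73  0.75  1.07 -1.91]
None 0.5 0.003 18 [-1.52  0.35  0.43  1.73  0.75  1.07 -1.91]
 mid [ 0.545 -0.18   0.21 ] hd 0.043 label 0.778 tz [ 0.69 -0.2  -0.7 ] q [ 0.73  0.38 -0.77  2.39  2.29  0.53 -2.5 ]
None 0.5 0.02 19 [-1.52  0.35  0.43  1.73  0.75  1.07 -1.91]
 mid [ 0.545 -0.18   0.21 ] hd 0.043 label 0.824 tz [ 0.65 -0.22 -0.73] q [ 0.44  0.32 -0.46  2.36  2.22  0.41 -2.5 ]
None 0.8 0.01 18 [-1.52  0.35  0.43  1.73  0.75  1.07 -1.91]
 mid [ 0.545 -0.18   0.21 ] hd 0.043 label 0.783 tz [ 0.69 -0.2  -0.7 ] q [ 0.71  0.38 -0.75  2.39  2.29  0.52 -2.5 ]
[0.5, 0.1, 0.3] 0.5 0.003 9 [-1.33  0.11  0.61  2.34  1.26  0.63 -2.19]
 mid [ 0.545 -0.18   0.21 ] hd 0.043 label 0.779 tz [ 0.69 -0.2  -0.7 ] q [ 0.82  0.41 -0.88  2.38  2.23  0.56 -2.42]
[0.5, 0.1, 0.3] 0.5 0.02 9 [-1.33  0.11  0.61  2.34  1.25  0.63 -2.18]
 mid [ 0.546 -0.179  0.211] hd 0.043 label 0.825 tz [ 0.64 -0.22 -0.73] q [ 0.43  0.32 -0.44  2.36  2.22  0.41 -2.5 ]
[0.5, 0.1, 0.3] 0.8 0.01 9 [-1.33  0.11  0.61  2.34  1.26  0.63 -2.19
[... 1440 characters left out ...]
  2.29  0.53 -2.5 ]
[0.5, 0.2, 0.45] 0.5 0.02 13 [-1.45  0.01  0.51  1.98  0.9   1.03 -1.79]
 mid [ 0.545 -0.18   0.211] hd 0.043 label 0.821 tz [ 0.65 -0.22 -0.73] q [ 0.46  0.32 -0.47  2.36  2.23  0.42 -2.5 ]
[0.5, 0.2, 0.45] 0.8 0.01 13 [-1.45  0.01  0.51  1.98  0.9   1.03 -1.79]
 mid [ 0.545 -0.18   0.21 ] hd 0.043 label 0.783 tz [ 0.69 -0.2  -0.7 ] q [ 0.71  0.38 -0.75  2.39  2.29  0.52 -2.5 ]
mid [0.4696 0.3964 0.4004]
t 26.3 pos [0.5049 0.4152 0.3779] rot [ 2.342 -0.096  1.199] units [-17.52   3.14   9.95] turn None F [ 0.4 -0.6 -0.5] gw 0.0072 ff 59.45167422294617
label angle 0.776 toolz [ 0.692 -0.198 -0.694] tooly [ 0.625 -0.317  0.714] q [-1.52  0.35  0.43  1.73  0.75  1.07 -1.91]
```

Call:
jog_arm --pt "-0.95 0.05 0.61 0 0" --pt "-0.95 0.05 0.61 0 0" --pt "-0.95 0.05 0.61 0 0" --pt "-0.95 0.05 0.61 0 0" --pt "-0.95 0.05 0.61 0 0" --pt "-0.95 0.05 0.61 0 0" --pt "-0.95 0.05 0.61 0 0" --pt "-0.95 0.05 0.61 0 0" --pt "-0.95 0.05 0.61 0 0"

```text
clock: 27.2
position: [0.5349, 0.1379, 0.2483]
tool_rot: [2.343, -0.097, 1.199]
force: [2.8, 0.4, -1.4]
grip_width: 0.0071
finger_force: 59.5
```

```bash
sed -i 's/^for V.*/for V in(None,[.6,0,.2],[.5,.0,.2],[.62,-.1,.2]):/' s2.py; python3 s2.py; python3 -c "
from h import *
mid(.545,-.18,.21)"
```

```text
mid [0.506 0.12  0.271] hd 0.289 label 0.777 tz [ 0.69 -0.2  -0.69] q [-1.34  0.22  0.63  2.35  1.33  0.56 -2.32]
None 0.5 0.003 9 [-1.34  0.22  0.63  2.35  1.33  0.56 -2.32]
 mid [ 0.545 -0.179  0.21 ] hd 0.042 label 0.779 tz [ 0.69 -0.2  -0.7 ] q [ 0.89  0.44 -0.98  2.38  2.18  0.6  -2.35]
None 0.5 0.02 10 [-1.34  0.22  0.63  2.35  1.33  0.56 -2.32]
 mid [ 0.545 -0.18   0.211] hd 0.043 label 0.823 tz [ 0.65 -0.22 -0.73] q [ 0.45  0.32 -0.46  2.36  2.22  0.41 -2.5 ]
None 0.8 0.01 10 [-1.34  0.22  0.63  2.35  1.33  0.56 -2.32]
 mid [ 0.545 -0.18   0.21 ] hd 0.043 label 0.784 tz [ 0.69 -0.2  -0.7 ] q [ 0.71  0.38 -0.75  2.39  2.29  0.52 -2.5 ]
[0.6, 0, 0.2] 0.5 0.003 7 [ 0.05  0.43 -0.54  2.28  1.89  0.71 -2.5 ]
 mid [ 0.545 -0.18   0.21 ] hd 0.043 label 0.779 tz [ 0.69 -0.2  -0.7 ] q [ 0.73  0.38 -0.78  2.39  2.3   0.53 -2.5 ]
[0.6, 0, 0.2] 0.5 0.02 7 [-0.27  0.39 -0.15  2.26  1.83  0.54 -2.5 ]
 mid [ 0.545 -0.18   0.21 ] hd 0.043 label 0.817 tz [ 0.65 -0.22 -0.73] q [ 0.49  0.33 -0.51  2.37  2.24  0.43 -2.5 ]
[0.6, 0, 0.2] 0.8 0.01 7 [ 0.01  0.42 -0.5   2.28  1.88  0.69 -2.5 ]
 mid 
[... 850 characters left out ...]
.39  2.3   0.53 -2.5 ]
[0.62, -0.1, 0.2] 0.5 0.02 4 [ 0.06  0.41 -0.25  2.24  2.06  0.46 -2.5 ]
 mid [ 0.545 -0.18   0.21 ] hd 0.043 label 0.812 tz [ 0.66 -0.22 -0.72] q [ 0.52  0.33 -0.54  2.37  2.24  0.44 -2.5 ]
[0.62, -0.1, 0.2] 0.8 0.01 4 [ 0.25  0.43 -0.48  2.26  2.1   0.55 -2.5 ]
 mid [ 0.545 -0.18   0.21 ] hd 0.043 label 0.782 tz [ 0.69 -0.2  -0.7 ] q [ 0.72  0.38 -0.76  2.39  2.29  0.52 -2.5 ]
mid [0.4996 0.1191 0.2709]
t 27.2 pos [0.5349 0.1379 0.2483] rot [ 2.343 -0.097  1.199] units [-8.89  2.67  4.42] turn None F [ 2.8  0.4 -1.4] gw 0.0071 ff 59.46697175502777
label angle 0.777 toolz [ 0.692 -0.197 -0.694] tooly [ 0.625 -0.318  0.713] q [-1.34  0.22  0.63  2.35  1.33  0.56 -2.32]
```

Call:
jog_arm --pt "-0.34 0.21 0.59 0 0" --pt "-0.34 0.21 0.59 0 0" --pt "-0.34 0.21 0.59 0 0" --pt "-0.34 0.21 0.59 0 0" --pt "-0.34 0.21 0.59 0 0" --pt "-0.34 0.21 0.59 0 0" --pt "-0.34 0.21 0.59 0 0" --pt "-0.34 0.21 0.59 0 0"

```text
clock: 28.0
position: [0.5983, 0.0596, 0.1959]
tool_rot: [2.351, -0.075, 1.199]
force: [0.4, 0.6, -0.9]
grip_width: 0.007
finger_force: 59.4
```

```bash
sed -i 's/^for V.*/for V in(None,[.62,-.1,.2]):/' s2.py; python3 s2.py; python3 -c "
from h import *
mid(.545,-.18,.2)"
```

```text
mid [0.569 0.04  0.219] hd 0.218 label 0.783 tz [ 0.68 -0.21 -0.7 ] q [-0.46  0.33 -0.08  2.32  1.74  0.59 -2.52]
None 0.5 0.003 8 [-0.46  0.33 -0.08  2.32  1.74  0.59 -2.52]
 mid [ 0.545 -0.18   0.21 ] hd 0.043 label 0.783 tz [ 0.68 -0.21 -0.7 ] q [ 0.66  0.37 -0.7   2.39  2.28  0.51 -2.5 ]
None 0.5 0.02 8 [-0.46  0.33 -0.08  2.32  1.74  0.59 -2.52]
 mid [ 0.545 -0.18   0.21 ] hd 0.043 label 0.798 tz [ 0.67 -0.22 -0.71] q [ 0.56  0.34 -0.59  2.38  2.26  0.47 -2.5 ]
None 0.8 0.01 8 [-0.46  0.33 -0.08  2.32  1.74  0.59 -2.52]
 mid [ 0.545 -0.18   0.21 ] hd 0.043 label 0.785 tz [ 0.68 -0.21 -0.7 ] q [ 0.65  0.36 -0.69  2.39  2.28  0.51 -2.5 ]
[0.62, -0.1, 0.2] 0.5 0.003 4 [ 0.18  0.42 -0.4   2.26  2.1   0.53 -2.5 ]
 mid [ 0.545 -0.18   0.21 ] hd 0.043 label 0.783 tz [ 0.68 -0.21 -0.7 ] q [ 0.66  0.37 -0.7   2.39  2.28  0.51 -2.5 ]
[0.62, -0.1, 0.2] 0.5 0.02 4 [ 0.12  0.41 -0.33  2.25  2.08  0.5  -2.5 ]
 mid [ 0.545 -0.18   0.21 ] hd 0.043 label 0.795 tz [ 0.67 -0.21 -0.71] q [ 0.58  0.35 -0.61  2.38  2.26  0.48 -2.5 ]
[0.62, -0.1, 0.2] 0.8 0.01 4 [ 0.18  0.42 -0.39  2.25  2.1   0.53 -2.5 ]
 mid [ 0.545 -0.18   0.21 ] hd 0.043 label 0.784 tz [ 0.68 -0.21 -0.7 ] q [ 0.65  0.36 -0.69  2.39  2.28  0.51 -2.5 ]
mid [0.5634 0.0412 0.2193]
t 28.0 pos [0.5983 0.0596 0.1959] rot [ 2.351 -0.075  1.199] units [-7.12  1.4   1.57] turn None F [ 0.4  0.6 -0.9] gw 0.007 ff 59.398337602615356
label angle 0.783 toolz [ 0.682 -0.209 -0.701] tooly [ 0.636 -0.305  0.709] q [-0.46  0.33 -0.08  2.32  1.74  0.59 -2.52]
```

Call:
jog_arm --pt "-0.6 0.12 0.13 -0.3 0" --pt "-0.6 0.12 0.13 -0.3 0" --pt "-0.6 0.12 0.13 -0.3 0" --pt "-0.6 0.12 0.13 -0.3 0" --pt "-0.6 0.12 0.13 -0.2 0" --pt "-0.6 0.12 0.13 -0.2 0" --pt "-0.6 0.12 0.13 -0.2 0" --pt "-0.6 0.12 0.13 0 0"

```text
clock: 28.8
position: [0.5934, -0.0909, 0.1917]
tool_rot: [2.348, 0.028, 1.301]
force: [0.1, -0.1, -0.5]
grip_width: 0.007
finger_force: 59.4
```

```bash
python3 -c "
from h import *
mid(.54,-.179,.2)"
```

```text
mid [ 0.5612 -0.1103  0.2181]
t 28.8 pos [ 0.5934 -0.0909  0.1917] rot [2.348 0.028 1.301] units [-2.38 -0.53  0.42] turn None F [ 0.1 -0.1 -0.5] gw 0.007 ff 59.385804533958435
label angle 0.778 toolz [ 0.681 -0.209 -0.701] tooly [ 0.682 -0.168  0.712] q [ 0.06  0.31 -0.22  2.38  2.23  0.46 -2.52]
```

Call:
jog_arm --pt "-0.5 -0.1 0.08 -0.4 0" --pt "-0.5 -0.1 0.08 -0.4 0" --pt "-0.5 -0.1 0.08 -0.4 0" --pt "-0.5 -0.1 0.08 0 0" --pt "-0.4 -0.1 0.08 0 0" --pt "0 0 0 0 0"

```text
clock: 29.4
position: [0.5741, -0.1629, 0.1772]
tool_rot: [2.353, 0.096, 1.365]
force: [0.3, 0.5, -1.3]
grip_width: 0.0071
finger_force: 59.4
```

```bash
python3 -c "
from h import *
mid(.535,-.178,.2);print(bot.observe()['qpos'])"
```

```text
mid [ 0.5436 -0.1825  0.2054]
t 29.4 pos [ 0.5741 -0.1629  0.1772] rot [2.353 0.096 1.365] units [ 0.11 -0.34 -0.1 ] turn None F [ 0.3  0.5 -1.3] gw 0.0071 ff 59.4203782081604
label angle 0.787 toolz [ 0.68  -0.211 -0.702] tooly [ 0.704 -0.078  0.706] q [ 0.39  0.34 -0.37  2.41  2.51  0.46 -2.52]
[ 0.39473082  0.34314964 -0.36942679  2.40504363  2.50678426  0.46187257
 -2.51700692]
```

Call:
jog_arm --pt "0.05 -0.2 -0.2 0 0" --pt "0.05 -0.2 -0.2 0 0" --pt "0 0 0 0 0" --pt "0 0 0 0 0" --pt "0 0 0 0 0"

```text
clock: 29.9
position: [0.5626, -0.155, 0.1786]
tool_rot: [2.355, 0.095, 1.369]
force: [-0.9, 0.5, -1.7]
grip_width: 0.0072
finger_force: 59.4
```

```bash
python3 -c "
from h import *
mid(.528,-.177,.2);print(bot.observe()['qd'].round(4))
s=snap('scene');print(red(s));i=s['px'][120:360,60:380,::-1].copy()
for P in([.504,-.1686,.012],[.528,-.177,.2]):
  q=proj(s,P)-[60,120];cv2.drawMarker(i,tuple(int(a) for a in q),(255,0,255),0,6,1)
cv2.imwrite('pics/f.png',cv2.resize(i,(800,600),interpolation=cv2.INTER_CUBIC))"
```

```text
mid [ 0.5322 -0.1748  0.2068]
t 29.9 pos [ 0.5626 -0.155   0.1786] rot [2.355 0.095 1.369] units [-0.08 -0.25  0.08] turn None F [-0.9  0.5 -1.7] gw 0.0072 ff 59.448110461235046
label angle 0.789 toolz [ 0.68  -0.208 -0.703] tooly [ 0.705 -0.075  0.705] q [ 0.4   0.33 -0.39  2.43  2.49  0.47 -2.52]
[ 0.007   0.0034  0.0018 -0.0015  0.0011  0.0006  0.0002]
[([256, 2, 5, 15, 41], [258.2, 9.5]), ([0, 150, 4, 9, 21], [0.9, 155.0]), ([135, 276, 11, 10, 85], [140.0, 280.6])]
```

View pics/f.png

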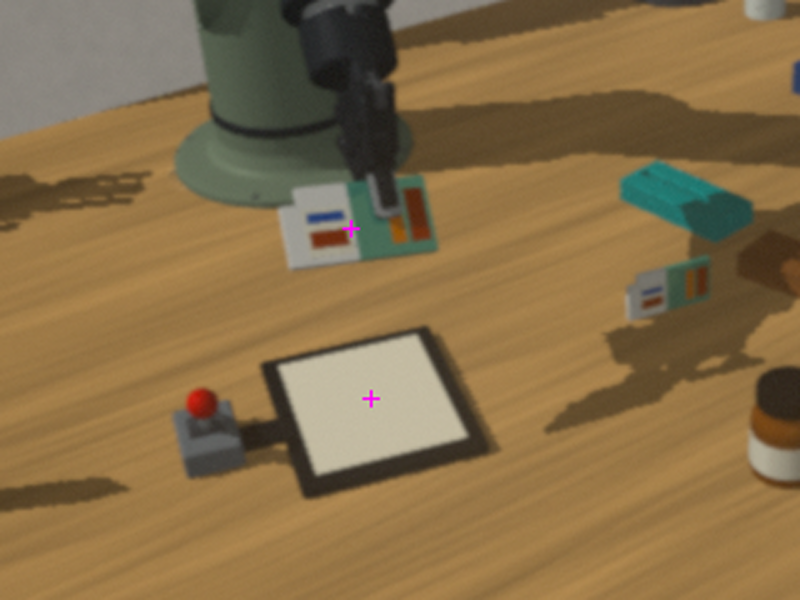

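The final view shows the plate label side up, held on its green part. Its centre is at about (357,224) in the crop, matching the predicted point over the panel, the ball is at its "on" position, and the arm is still. Handing in.

```bash
python3 -c "
from workcell import bot
print(bot.job_done())"
```

```text
the job is handed in; nothing more can be done
None
```

The job is handed in at about 30 of the 51 s: the toggle is fully on, and the plate is held still by its clear part about 3 cm from the panel's centre and 20 cm up, label side up at about 45°. The judge gave no verdict back.

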